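# Tip the card blanks into the box and hang up their pattern board

## Robot

A 6-joint arm with a two-finger parallel gripper is mounted at the origin on the work surface. World frame = base frame: x ahead of the robot, y to its left, z up, the work surface at z = 0. Lengths are in mm, angles in rad, forces in N, time in s.
With the tool pointing down it reaches from about 400 to 925 mm from the base axis. Payload 12.5 kg.
Tool frame: the origin (TCP) lies at the centre of the arm's flange, where the gripper is bolted on; the fingertips stand 190 mm ahead of it and the grasp point (between the pads) lies env.grip_point_offset ahead of it (env.grip_point_offset is the distance from the TCP to the grasp point, in mm); z points along the fingers, x is the direction in which the jaws open and shut, and the axes are right-handed (so a half turn about z gives the same grasp; the last joint's range is limited). The gripper opens to 95 mm and grips with 3 to 60 N. Pads are 20 mm wide; open, the fingers measure 119 mm over their backs; the gripper's body (75 mm by 180 mm) begins 59 mm behind the grasp point.
Start: joints at [-1.415, 0.491, 1.559, -0, 1.092, -0.106], TCP at [161.782, -603.698, 404.761] pointing down, gripper open.
Joint ranges: [-3.1, 3.1], [-0.84, 2.19], [0.05, 2.79], [-1.13, 4.28], [0.06, 2.93], [-2.69, 2.69]. Speed limits (rad/s): [2.22, 2.22, 2.79, 3.14, 3.14, 3.14].

## Interface

Orientations are given as [roll, pitch, yaw] about the fixed x, y, z axes, in that order (R = Rz(yaw) Ry(pitch) Rx(roll)).
In Python, from cell import state, read_camera, camera_model, job_done, env gives the robot as it stands.
- The arm moves only by the tool arm_command, never from a script. Its argument "steps" is a list of rows, each a list of 6 numbers: the shift along the tool's x, y, z in cm, then the turn, a rotation vector about the tool's x, y, z in degrees. In form: [[dx, dy, dz, rx, ry, rz], ...]. A call has 1 to 12 rows; each row is the pose to reach, as a shift and turn from the pose commanded when the call began, along the tool's axes at that moment; what a row does not reach only later rows make up. A row lasts 1/12 s, in which the tool goes at most 41.7 mm and 7.16 degrees, less where a joint would pass 70% of its speed; a pose out of reach is approached as far as the arm can. A call with a gripper value outside its range is refused whole. "jaw" is the finger opening in cm, from 0 to 9.51, set as the call begins (left out, the last holds). The fingers move at their own pace and stop on an object; the grip force is fixed at half the most. Time passes only in rows, so rows that repeat a pose let the fingers close. It gives the time, the measured TCP pose, the force and the opening at its end, in the units of the state.
- state(): the state, without advancing time (a new reading comes with each control period).
- read_camera(name): name is "side" or "top"; returns the picture (480x640x3 uint8, red, green, blue); there is no depth.
- camera_model(name): a dict with "K" (3x3 intrinsics, pixels), "xyz" and "rotation" of the camera in the world. Camera axes: x right, y up, looking along -z (the intrinsics and any distortion apply to the point x, -y, -z); pixel columns grow to the right and rows downward; lengths in mm; the calibration is good to about 2 mm. A picture is of the moment at which its call begins. camera_model takes no time and is no camera call.
- job_done(): hands the job in, once; it reports no verdict.
The state is a dict: "t": time; "joints": joint angles; "qvel": joint speeds; "tau": joint torques, N m; "eef_pos": TCP position; "tcp_rot": TCP orientation; "ft_force": force on the tool from outside, world axes, zero at the start; "moment": the same for the moment, N m; "opening": opening from 0.0 (shut) to 1.0 (fully open).
Only numpy, scipy, OpenCV 4.12 (cv2) and the standard library are available. Lean on these libraries where they do the work, as an engineer would, in place of code of your own. Each camera call takes 0.05 s, during which the arm holds its last target. There are 200 camera calls.

## Task

Put every loose card blank from the bench into the flip tray, then lift the tray by its handle until all of them have slid out into the plywood box, and lower the tray gently back down. Then hang the pattern board by its window on the sprung hook, keep hold of it and tug it gently down until the hook gives about a centimetre, and let go so that it stays hanging. Leave the other things on the bench alone.

Things in the scene. Friction and masses are not known exactly. Their poses are not given: they have to be found in the camera images.
- blank1_c (a point): Card blank: loose rectangular block of glued brown card layers, 54 long (its x) x 34 wide (its y) x 20 mm thick (its z), 40 g, lying flat on the bench; this point is its centre. May be absent (None from the start).
- blank2_c (a point): Card blank: loose rectangular block of glued brown card layers, 54 long (its x) x 34 wide (its y) x 20 mm thick (its z), 40 g, lying flat on the bench; this point is its centre. May be absent (None from the start).
- blank3_c (a point): Card blank: loose rectangular block of glued brown card layers, 54 long (its x) x 34 wide (its y) x 20 mm thick (its z), 40 g, lying flat on the bench; this point is its centre. May be absent (None from the start).
- blank4_c (a point): Card blank: loose rectangular block of glued brown card layers, 54 long (its x) x 34 wide (its y) x 20 mm thick (its z), 40 g, lying flat on the bench; this point is its centre. May be absent (None from the start).
- blank5_c (a point): Card blank: loose round block of glued brown card layers, 42 mm diameter, 20 mm thick (its z), 40 g, lying flat on the bench; this point is its centre. May be absent (None from the start).
- blank6_c (a point): Card blank: loose round block of glued brown card layers, 42 mm diameter, 20 mm thick (its z), 40 g, lying flat on the bench; this point is its centre. May be absent (None from the start).
- blank7_c (a point): Card blank: loose round block of glued brown card layers, 42 mm diameter, 20 mm thick (its z), 40 g, lying flat on the bench; this point is its centre. May be absent (None from the start).
- tray_floor (a point): Centre of the floor of the aluminium flip tray, on its upper face, 80 mm above the bench when down. Axes turn with the tray: z out of the floor, y from handle end to open pouring lip, x along the hinge. Floor 212 mm along x, from y = -101 (end wall) to +125 mm (lip). End and side walls rise 30 mm over the floor, 4 mm thick. Blanks slide from about 26 to 36 degrees of tilt.
- tray_hinge (a point): Point on the hinge line in the middle of the tray's width, 78 mm above the bench, below the tray floor and 25 mm short of the lip; same axes as tray_floor. The hinge line runs along its x.
- tray_handle (a point): Middle of the handle: a dark round steel bar, 12 mm diameter, 110 mm long along the hinge direction, held out at the tray's free end by an arm at each end; a 44 mm gap lies between it and the end wall. 98 mm above the bench when down; at y = -255, z = +20 mm in the axes of tray_hinge.
- tray (a joint): Angle of the flip tray about its hinge, rad: 0 is down and level on its rest, grows as the handle is lifted, stop at 1.05. It falls back by its own weight (tray 0.5 kg, about 2.5 N at the handle) with a little damping if let go.
- box_floor (a point): Centre of the inner floor (5 mm above the bench) of the open plywood collecting box fixed under the tray's lip. x along the hinge, y away from the tray. Inside 240 (x) x 150 mm (y); walls 5 mm thick, 55 mm high over the bench, the far wall (+y) 115 mm. The tray's lip hangs over the near wall.
- board_top (a point): Grip point of the pattern board, mid-thickness, 12 mm below the middle of its top edge. The board is a plywood plate, 10 mm thick (x is its normal), 110 mm wide (y), 176 mm tall (z up), 120 to 190 g, standing upright in the slotted block; lift it straight up. Solid for the top 40 mm, then a hanging window. The topmost 10 mm are 80 mm wide, the lowest 40 mm 84 mm wide.
- board_eye (a point): Middle of the upper edge of the board's hanging window, 28 mm below board_top, mid-thickness. The window goes right through, 54 mm wide (y) and 46 mm tall (downwards from here). Either face may go on the hook first.
- hook_seat (a point): Where the window's upper edge should rest: top of the hook's level round prong (8 mm diameter), half-way along, 214 mm above the bench unloaded. The prong runs along x: post at x = +45 mm, below prong level; the end at x = -45 mm is turned up 15 mm above this point. Bring the board, normal along x, from the -x side, its window over the upturned end, then along +x, and lower.
- slot: Wooden block fixed to the bench, 100 mm along y, 64 mm along x, 35 mm high, in whose slot the board stands: slot along y, 14 mm wide, 23 mm deep, open at its ends, floor 12 mm above the bench. Origin under its centre.
- hook (a joint): How far the sprung hook has been drawn down, m: 0 unloaded, grows downward, stop at 0.025. About 2 mm per newton (500 N/m); the board alone draws it 2 to 4 mm; the hook springs back when the pull ends.
- tape: Bystander, to be left alone: roll of tape lying flat, 48 mm diameter, 18 mm high, among the blanks (place changes); origin at its underside.
- mug: Bystander, to be left alone: white mug, 80 mm diameter, 90 mm high, near the left of the robot; origin at its underside.
- pencil: Bystander, to be left alone: blue pencil, 170 mm long, on the bench nearer the robot than the blanks; origin at its underside.
- driver: Bystander, to be left alone: screwdriver with wooden handle near the left of the robot; origin at its underside.
Things that resemble listed ones, but are neither listed nor needed, are in the scene too. Leave any orange or turquoise look-alike of the part that bears blank6_c alone. What is shaped like the part that bears blank3_c but red is not meant.

How it is judged:
By the outcome, as a careful person would: the job done as asked, in the order asked, and still so for the second after the job is handed in, with the robot touching nothing.
Of blank1, blank2, blank3, blank4, blank5, blank6, blank7 only 5 to 7 are there at a start; the rules pass over those that are not, and their reading is None.
At some moment in a run one of blank1, blank2, blank3, blank4, blank5, blank6, blank7 may be knocked a few centimetres aside while the robot is not near it.
It also fails if it takes over 208 s, if anything falls off the work surface, if the arm or the gripper's body presses on something with over 40 N, if the wrist force passes 120 N, or if a joint passes its speed limit or range.

## Working session

There is one attempt and no reset: what is moved stays moved. The work goes in short steps, Python scripts to look and compute and a tool call to move; the robot and the scene stay as the last step left them, time stands still between calls to the robot, and variables do not carry over. Pictures are saved under pics/ and viewed, about 12 in all and at most 16, crops included, and the job is handed in when it is done.

Besides the shell and the picture viewer there is one more tool, called after "Call:" as a command line: name --pt "numbers of a row" for each row, then --argument value for the rest. arm_command: Moves the arm, as the interface text tells. Its arguments: {"type":"object","properties":{"steps":{"type":"array"},"jaw":{"type":"number"}},"required":["steps"]}

```bash
ls; mkdir -p pics
python3 - <<'E'
from cell import *
import cv2
print(state()); print(env.grip_point_offset)
for n in("side","top"):
    im=read_camera(n); cv2.imwrite(f"pics/{n}0.png",im[:,:,::-1]); m=camera_model(n); print(n,m)
E
```

```text
pics
{'t': 0.0, 'joints': array([-1.41461788e+00,  4.91561011e-01,  1.55945419e+00, -1.65418495e-05,
        1.09169082e+00, -1.05580971e-01]), 'qvel': array([ 1.15315525e-03,  6.36179005e-05, -7.83926061e-04,  2.17767812e-03,
       -1.04846534e-03, -1.72621111e-03]), 'tau': array([ 2.36471365e-03, -6.12644577e+01, -2.58176225e+01,  6.94212341e-02,
        4.83328616e-02, -1.00272009e-04]), 'eef_pos': array([ 161.76479855, -603.66813245,  404.15909561]), 'tcp_rot': array([-3.14148991e+00,  1.10871632e-03, -1.30902922e+00]), 'ft_force': array([ 0.09935188, -0.32167657, -0.03904416]), 'moment': array([-0.02774551,  0.00527326, -0.00815637]), 'opening': 1.0018095041964845}
171.3
side {'K': array([[481.68435417,   0.        , 312.53898765],
       [  0.        , 481.68435417, 242.59659214],
       [  0.        ,   0.        ,   1.        ]]), 'xyz': array([ 176.73359304, -740.15058303,  833.25885784]), 'rotation': array([ 0.86570062, -0.01938955, -0.35945648])}
top {'K': array([[515.12156621,   0.        , 319.70815778],
       [  0.        , 515.12156621, 239.10582571],
       [  0.        ,   0.        ,   1.        ]]), 'xyz': array([ 274.90076269,   22.36593411, 1166.57818047]), 'rotation': array([ 0.20536641,  0.00502963, -1.56915987])}
```

View pics/top0.png

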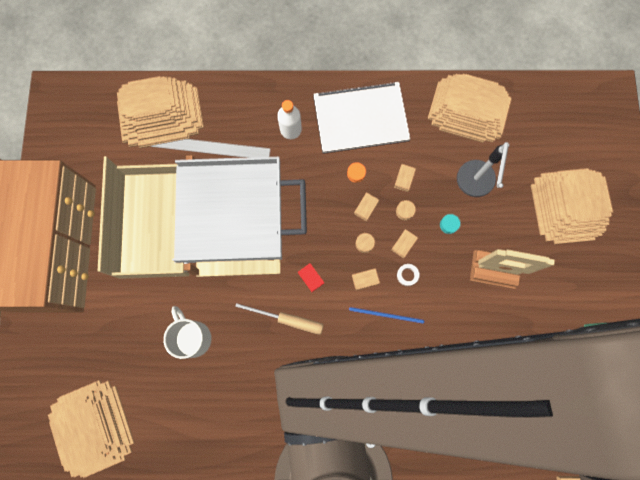

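View pics/side0.png

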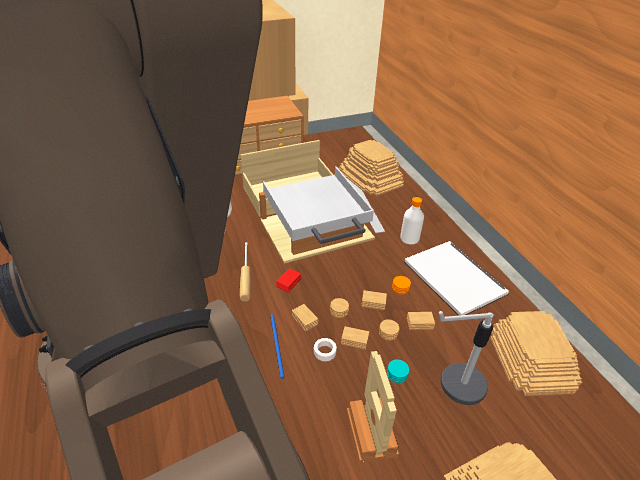

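Top view: tan rectangles near (405,178), (367,207), (404,243), (366,279); tan discs at (406,210), (365,243). The look-alikes are a red block (311,277), orange disc (356,172) and turquoise disc (450,223), and the tape is at (408,275). The tray handle is at (293,207), the board at (515,262) and the hook prong at about (503,165). The side view agrees: 6 blanks, with the prong's upturned end at (440,315).

```bash
cat > h.py <<'E'
from cell import *
import cv2, numpy as np
from scipy.spatial.transform import Rotation as R
def cam(n):
    m=camera_model(n); return m["K"],np.array(m["xyz"]),R.from_euler("xyz",m["rotation"]).as_matrix()
def ray(n,u,v):
    K,c,M=cam(n); p=np.linalg.solve(K,[u,v,1.]); d=M@np.array([p[0],-p[1],-p[2]]); return c,d
def onz(n,u,v,z):
    c,d=ray(n,u,v); return c+d*(z-c[2])/d[2]
def proj(n,P):
    K,c,M=cam(n); q=M.T@(np.array(P,float)-c); p=K@[q[0],-q[1],-q[2]]; return p[:2]/p[2]
def two(a,b):
    (c1,d1),(c2,d2)=ray("top",*a),ray("side",*b)
    s=np.linalg.lstsq(np.c_[d1,-d2],c2-c1,rcond=None)[0]; p,q=c1+s[0]*d1,c2+s[1]*d2
    return (p+q)/2,np.linalg.norm(p-q)
def mask(im):
    h=cv2.cvtColor(im,cv2.COLOR_RGB2HSV); return cv2.inRange(h,(10,60,140),(24,200,255))
def blobs(im=None,x0=330,x1=430,y0=150,y1=300,amin=120):
    if im is None: im=read_camera("top")
    m=mask(im); m=cv2.morphologyEx(m,cv2.MORPH_OPEN,np.ones((3,3)))
    for c in cv2.findContours(m,cv2.RETR_EXTERNAL,cv2.CHAIN_APPROX_NONE)[0]:
        r=cv2.minAreaRect(c); (u,v)=r[0]
        if cv2.contourArea(c)<amin or not(x0<u<x1 and y0<v<y1): continue
        w=np.array([onz("top",*p,16)[:2] for p in cv2.boxPoints(r)],np.float32)
        (x,y),(a,b),t=cv2.minAreaRect(w); 
        if a<b: a,b,t=b,a,t+90
        yield (u,v),(x,y),(a,b),(t+90)%180-90   # t: direction of long side, deg from world x
def show():
    for (u,v),(x,y),(a,b),t in blobs(): print(f"px {u:.0f},{v:.0f} xy {x:.0f} {y:.0f} size {a:.0f}x{b:.0f} ang {t:.0f}")
E
python3 - <<'E'
from h import *
show()
for n in("side","top"):
    im=cv2.imread(f"pics/{n}0.png")
    if n=="top": a=im[130:300,430:570]; a=cv2.resize(a,None,fx=3.5,fy=3.5,interpolation=2)
    else: a=im[290:480,330:520]; a=cv2.resize(a,None,fx=3.1,fy=3.1,interpolation=2)
    cv2.imwrite(f"pics/c_{n}.png",a)
a=cv2.imread("pics/c_top.png");b=cv2.imread("pics/c_side.png");H=590
o=np.zeros((595,490+310,3),np.uint8)
a=cv2.resize(cv2.imread("pics/top0.png")[135:295,440:560],None,fx=3.3,fy=3.3,interpolation=2)
b=cv2.resize(cv2.imread("pics/side0.png")[300:470,340:500],None,fx=2.5,fy=2.5,interpolation=2)
o[:a.shape[0],:a.shape[1]]=a; o[:b.shape[0],400:400+b.shape[1]]=b
cv2.imwrite("pics/crop1.png",o)
# tray handle guesses
for p in[(293,207),(281,180),(304,180),(304,234)]: print(p,onz("top",*p,98))
for p in[(177,161),(279,157),(281,259),(175,262)]: print("rim",p,onz("top",*p,110))
E
```

```text
px 365,279 xy 424 -74 size 60x38 ang -76
px 365,242 xy 507 -74 size 47x45 ang -19
px 404,243 xy 505 -163 size 63x38 ang -35
px 406,210 xy 585 -169 size 47x44 ang -2
px 366,206 xy 592 -78 size 64x38 ang -31
px 405,177 xy 662 -170 size 64x40 ang -18
px 356,172 xy 675 -58 size 50x45 ang -1
(293, 207) [567.87349579  85.57454157  98.        ]
(281, 180) [628.54936782 112.38364135  98.        ]
(304, 180) [628.54796294  62.42541415  98.        ]
(304, 234) [508.53891505  61.48261373  98.        ]
rim (177, 161) [667.66474165 337.53221773 110.        ]
rim (279, 157) [676.76048453 116.59596331 110.        ]
rim (281, 259) [452.68282518 108.45629574 110.        ]
rim (175, 262) [446.18896678 328.80301034 110.        ]
```

View pics/crop1.png

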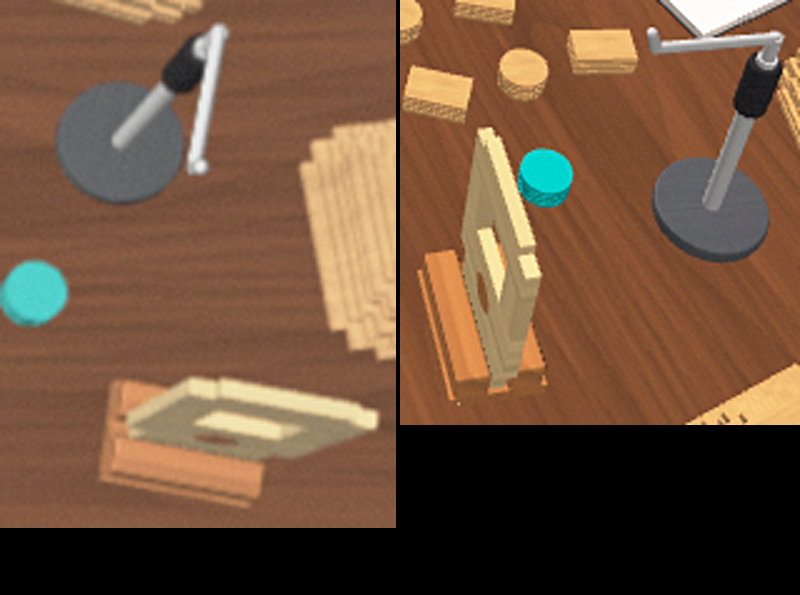

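Crop: the prong runs from its upturned end at top px (500,185) to the post at (506,145). The board's bright top edge runs from about (498,252) to (554,262). The orange disc (356,172) got into the mask and will be excluded. There are six brown blanks.

```bash
sed -i 's/\*p,16)/*p,10)/; s/(10,60,140),(24,200,255)/(12,60,140),(24,165,255)/' h.py
cat >> h.py <<'E'
def now():
    s=state(); return np.array(s["eef_pos"]),R.from_euler("xyz",s["tcp_rot"])
def step(p0,r0,p1,yaw=None,r1=None):
    "row (cm, deg) from pose 0 to pose 1; yaw in deg with tool down"
    if r1 is None: r1=R.from_euler("xyz",[180,0,yaw],degrees=True)
    return np.round(np.r_[r0.inv().apply(np.array(p1)-p0)/10,(r0.inv()*r1).as_rotvec(degrees=True)],2).tolist(),np.array(p1,float),r1
E
python3 - <<'E'
from h import *
show()
im=cv2.cvtColor(cv2.imread("pics/top0.png"),cv2.COLOR_BGR2RGB)
h=cv2.cvtColor(im,cv2.COLOR_RGB2HSV)
m=(h[...,2]<90)&(h[...,1]<70); m[:, :282]=0; m[:,310:]=0; m[:170]=0; m[245:]=0
ys,xs=np.nonzero(m); print("handle cols",np.bincount(xs)[282:310], ys.min(),ys.max())
bar=(m.sum(0)>30); 
for u in np.nonzero(bar)[0]: v=np.nonzero(m[:,u])[0]; print(u,v.min(),v.max(),onz("top",u,v.mean(),98)[:2].round(1))
print("hook tip",two((499.7,185),(441.2,312.8)),onz("top",499.7,185,227),onz("side",441.2,312.8,227))
print("hook post",two((506,145),(491.2,315.2)),onz("top",506,145,212))
for p in[(497.6,251),(506,252.5),(553,262)]: print("board",onz("top",*p,188))
p,r=now()
for b in list(blobs())[1:3]: print(b)
E
```

```text
px 365,279 xy 425 -74 size 60x38 ang -74
px 364,242 xy 509 -74 size 47x44 ang -1
px 404,243 xy 506 -165 size 63x39 ang -35
px 406,210 xy 586 -170 size 47x44 ang -2
px 366,206 xy 594 -79 size 63x38 ang -30
px 405,177 xy 664 -171 size 64x40 ang -17
handle cols [ 1  3  0  1  2  2  1  1  2  2  2  2  1  1  1  1  1  2  0  1  0  3 33 42
  6] 180 234
304 180 233 [590.7  62.1]
305 188 233 [555.9  59.7]
hook tip (array([ 577.82195749, -315.98085523,  224.66910673]), np.float64(2.3540735822559116)) [ 575.89619119 -314.64887804  227.        ] [ 577.61356598 -317.62493015  227.        ]
hook post (array([ 665.09372253, -339.52887345,  210.1964134 ]), np.float64(3.174720919230165)) [ 662.74317174 -338.08088142  212.        ]
board [ 455.51591737 -315.36336797  188.        ]
board [ 452.58959981 -331.31586337  188.        ]
board [ 434.13927246 -419.97732726  188.        ]
((364.5, 242.0), (509.196044921875, -74.08537292480469), (47.293701171875, 43.65945816040039), -0.7064208984375)
((403.9615173339844, 243.3076629638672), (506.3414306640625, -164.19720458984375), (62.82138442993164, 38.5045051574707), -34.550106048583984)
```

```bash
cat >> h.py <<'E'
def cycle(pick,pyaw,place,lyaw=-88,hov=340):
    p,r=now(); print("from",p.round(1),r.as_euler("xyz",degrees=True).round(1))
    for nm,q,y in[("over",[*pick,hov],pyaw),("down",[*pick,193],pyaw),("lift",[*pick,hov],pyaw),("tray",[*place,hov],lyaw),("low",[*place,274],lyaw),("up",[*place,hov],lyaw)]:
        s,p,r=step(p,r,q,y); print(nm,s)
E
python3 -c "
from h import *
cycle((506,-165),-125,(500,175))"
```

```text
from [ 161.8 -603.7  404.5] [-180.    0.  -75.]
over [-33.46, -44.6, 6.47, 0.01, 0.03, 50.0]
down [0.0, -0.0, 14.7, 0.0, 0.0, 0.0]
lift [0.0, 0.0, -14.7, 0.0, 0.0, 0.0]
tray [-27.51, 19.99, 0.0, -0.0, 0.0, -37.0]
low [-0.0, -0.0, 6.6, 0.0, 0.0, 0.0]
up [0.0, 0.0, -6.6, 0.0, 0.0, 0.0]
```

Call:
arm_command --pt "-17 -22.5 0 0 0 25" --pt "-17 -22.5 0 0 0 25" --pt "-17 -22.5 0 0 0 25" --pt "-17 -22.5 0 0 0 25" --pt "-17 -22.5 0 0 0 25" --pt "-17 -22.5 0 0 0 25" --pt "-17 -22.5 0 0 0 25" --pt "-17 -22.5 0 0 0 25" --pt "-17 -22.5 0 0 0 25" --pt "-17 -22.5 0 0 0 25" --pt "-17 -22.5 0 0 0 25" --pt "-17 -22.5 0 0 0 25" --jaw 7

```text
t: 1.25
eef_pos: [334.5, -382.2, 404.6]
tcp_rot: [3.141, -0.0, -1.747]
ft_force: [0.7, 0.0, 0.4]
opening: 0.737
```

```bash
python3 -c "
from h import *
cycle((506,-165),-125,(500,175))"
```

```text
from [ 334.5 -382.2  404.6] [ 180.    -0.  -100.1]
over [-24.39, -13.08, 6.46, 0.01, -0.0, 24.91]
down [0.0, -0.0, 14.7, 0.0, 0.0, 0.0]
lift [0.0, 0.0, -14.7, 0.0, 0.0, 0.0]
tray [-27.51, 19.99, 0.0, -0.0, 0.0, -37.0]
low [-0.0, -0.0, 6.6, 0.0, 0.0, 0.0]
up [0.0, 0.0, -6.6, 0.0, 0.0, 0.0]
```

Call:
arm_command --pt "-24.4 -13.1 0 0 0 25" --pt "-24.4 -13.1 0 0 0 25" --pt "-24.4 -13.1 0 0 0 25" --pt "-24.4 -13.1 0 0 0 25" --pt "-24.4 -13.1 0 0 0 25" --pt "-24.4 -13.1 6.5 0 0 25" --pt "-24.4 -13.1 6.5 0 0 25" --pt "-24.4 -13.1 6.5 0 0 25" --pt "-24.4 -13.1 6.5 0 0 25" --pt "-24.4 -13.1 6.5 0 0 25" --pt "-24.4 -13.1 6.5 0 0 25"

```text
t: 2.17
eef_pos: [506.3, -164.8, 340.2]
tcp_rot: [-3.141, -0.0, -2.183]
ft_force: [0.7, -0.1, -0.6]
opening: 0.736
```

Call:
arm_command --pt "0 0 3 0 0 0" --pt "0 0 6 0 0 0" --pt "0 0 9 0 0 0" --pt "0 0 12 0 0 0" --pt "0 0 13.7 0 0 0" --pt "0 0 14.6 0 0 0" --pt "0 0 14.6 0 0 0" --pt "0 0 14.6 0 0 0"

```text
t: 2.83
eef_pos: [506.5, -164.7, 194.6]
tcp_rot: [-3.141, 0.0, -2.183]
ft_force: [-0.2, 0.6, 0.1]
opening: 0.735
```

Call:
arm_command --pt "0 0 0 0 0 0" --pt "0 0 0 0 0 0" --pt "0 0 0 0 0 0" --pt "0 0 0 0 0 0" --pt "0 0 0 0 0 0" --pt "0 0 -3 0 0 0" --pt "0 0 -6 0 0 0" --pt "0 0 -9 0 0 0" --pt "0 0 -12 0 0 0" --pt "0 0 -14.6 0 0 0" --pt "0 0 -14.6 0 0 0" --jaw 1

```text
t: 3.75
eef_pos: [506.9, -163.7, 344.5]
tcp_rot: [-3.134, 0.001, -2.181]
ft_force: [0.8, 0.2, 0.0]
opening: 0.107
```

```bash
python3 -c "
from h import *
show(); print(state()['opening'],now()[0])
a=read_camera('top');b=read_camera('side')
a=cv2.resize(a[140:310,300:470],(400,400));b=cv2.resize(b[240:440,250:450],(400,400))
cv2.imwrite('pics/v4.png',np.hstack([a,b])[:,:,::-1])"
```

```text
px 364,242 xy 508 -74 size 45x44 ang -1
px 366,206 xy 594 -79 size 64x38 ang -31
0.10902201067002257 [ 506.57938981 -163.61419315  342.17848666]
```

View pics/v4.png

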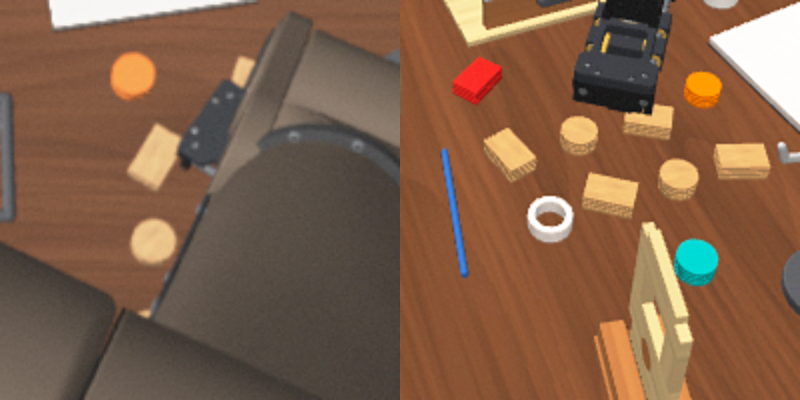

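The blank is still in its place, at side crop (610,195). The fingers probably hadn't closed before the lift. I'll check its position and allow more closing time.

```bash
python3 -c "
from h import *
print(onz('side',250+(611-400)/2,240+194/2,10))
cycle((506,-165),-125,(500,175))"
```

```text
[ 509.09843795 -163.52439854   10.        ]
from [ 506.2 -163.6  339.5] [ 180.   -0. -125.]
over [0.13, -0.06, -0.05, 0.0, -0.0, 0.0]
down [0.0, -0.0, 14.7, 0.0, 0.0, 0.0]
lift [0.0, 0.0, -14.7, 0.0, 0.0, 0.0]
tray [-27.51, 19.99, 0.0, -0.0, 0.0, -37.0]
low [-0.0, -0.0, 6.6, 0.0, 0.0, 0.0]
up [0.0, 0.0, -6.6, 0.0, 0.0, 0.0]
```

Call:
arm_command --pt "0 0 0 0 0 0" --pt "0 0 0 0 0 0" --pt "0 0 0 0 0 0" --pt "0 0 0 0 0 0" --jaw 6.5

```text
t: 4.23
eef_pos: [506.5, -163.8, 339.0]
tcp_rot: [3.14, -0.0, -2.182]
ft_force: [-0.2, 0.7, -0.4]
opening: 0.331
```

Call:
arm_command --pt "0 0 0 0 0 0" --pt "0 0 3 0 0 0" --pt "0 0 6 0 0 0" --pt "0 0 9 0 0 0" --pt "0 0 12 0 0 0" --pt "0 0 13.7 0 0 0" --pt "0 0 14.6 0 0 0" --pt "0 0 14.7 0 0 0" --pt "0 0 14.7 0 0 0" --jaw 6.0

```text
t: 4.98
eef_pos: [506.7, -163.8, 192.9]
tcp_rot: [3.141, -0.0, -2.182]
ft_force: [0.9, -0.0, -1.0]
opening: 0.63
```

Call:
arm_command --pt "0 0 0 0 0 0" --pt "0 0 0 0 0 0" --pt "0 0 0 0 0 0" --pt "0 0 0 0 0 0" --pt "0 0 0 0 0 0" --pt "0 0 0 0 0 0" --pt "0 0 0 0 0 0" --pt "0 0 0 0 0 0" --pt "0 0 0 0 0 0" --pt "0 0 -1 0 0 0" --jaw 1

```text
t: 5.82
eef_pos: [506.2, -163.6, 202.1]
tcp_rot: [3.14, -0.0, -2.182]
ft_force: [0.1, -0.7, -0.9]
opening: 0.354
```

Call:
arm_command --pt "0 0 -2 0 0 0" --pt "0 0 -5 0 0 0" --pt "0 0 -8 0 0 0" --pt "0 0 -11 0 0 0" --pt "0 0 -13.7 0 0 0" --pt "0 0 -13.7 0 0 0"

```text
t: 6.32
eef_pos: [506.8, -163.7, 345.1]
tcp_rot: [-3.134, 0.001, -2.181]
ft_force: [0.9, -0.7, -0.1]
opening: 0.352
```

Held, with the opening at 34 mm. Placing it.

Call:
arm_command --pt "-27.5 20 0 0 0 -37" --pt "-27.5 20 0 0 0 -37" --pt "-27.5 20 0 0 0 -37" --pt "-27.5 20 0 0 0 -37" --pt "-27.5 20 0 0 0 -37" --pt "-27.5 20 0 0 0 -37" --pt "-27.5 20 0 0 0 -37" --pt "-27.5 20 0 0 0 -37" --pt "-27.5 20 0 0 0 -37" --pt "-27.5 20 0 0 0 -37" --pt "-27.5 20 0 0 0 -37" --pt "-27.5 20 0 0 0 -37"

```text
t: 7.32
eef_pos: [500.4, 175.1, 339.7]
tcp_rot: [3.141, -0.0, -1.537]
ft_force: [-1.0, -0.3, -1.0]
opening: 0.353
```

Call:
arm_command --pt "0 0 2 0 0 0" --pt "0 0 4 0 0 0" --pt "0 0 5.5 0 0 0" --pt "0 0 6.3 0 0 0" --pt "0 0 6.6 0 0 0" --pt "0 0 6.6 0 0 0" --pt "0 0 6.6 0 0 0"

```text
t: 7.9
eef_pos: [500.7, 175.5, 274.2]
tcp_rot: [-3.141, 0.0, -1.537]
ft_force: [0.1, -0.3, -0.5]
opening: 0.357
```

Call:
arm_command --pt "0 0 0 0 0 0" --pt "0 0 0 0 0 0" --pt "0 0 0 0 0 0" --pt "0 0 -2 0 0 0" --pt "0 0 -5 0 0 0" --pt "0 0 -6.6 0 0 0" --pt "0 0 -6.6 0 0 0" --jaw 6

```text
t: 8.48
eef_pos: [500.8, 176.4, 343.0]
tcp_rot: [-3.136, 0.001, -1.536]
ft_force: [0.5, 0.9, 0.8]
opening: 0.628
```

```bash
python3 -c "
from h import *
show()
im=read_camera('top'); cv2.imwrite('pics/v5.png',im[:,:,::-1])
cycle((594,-79),-121,(565,178))"
```

```text
px 365,279 xy 425 -75 size 61x41 ang -76
px 365,242 xy 509 -75 size 47x46 ang -1
px 406,210 xy 585 -170 size 49x44 ang -2
px 366,206 xy 594 -79 size 65x39 ang -30
px 404,178 xy 664 -170 size 65x39 ang -18
px 356,170 xy 681 -57 size 38x37 ang 90
from [500.2 176.2 340. ] [-179.9    0.   -88. ]
over [25.84, -8.48, 0.0, -0.06, 0.03, 33.01]
down [0.0, -0.0, 14.7, 0.0, 0.0, 0.0]
lift [0.0, 0.0, -14.7, 0.0, 0.0, 0.0]
tray [-20.54, 15.72, 0.0, -0.0, 0.0, -33.0]
low [-0.0, -0.0, 6.6, 0.0, 0.0, 0.0]
up [0.0, 0.0, -6.6, 0.0, 0.0, 0.0]
```

View pics/v5.png

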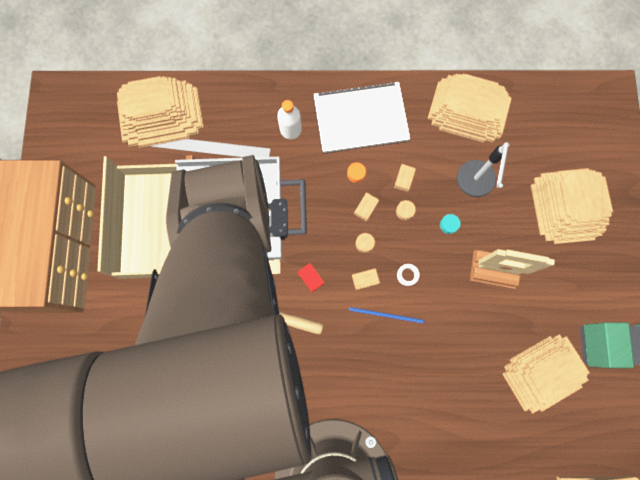

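The full field is visible: five brown blanks remain at (405,178), (367,207), (406,210), (365,243) and (366,279). None were hidden under the arm. Next is the rectangle at (367,207).

Call:
arm_command --pt "25.8 -8.5 0 0 0 33" --pt "25.8 -8.5 0 0 0 33" --pt "25.8 -8.5 0 0 0 33" --pt "25.8 -8.5 0 0 0 33" --pt "25.8 -8.5 0 0 0 33" --pt "25.8 -8.5 0 0 0 33" --pt "25.8 -8.5 0 0 0 33" --pt "25.8 -8.5 0 0 0 33" --pt "25.8 -8.5 0 0 0 33" --pt "25.8 -8.5 0 0 0 33" --jaw 6

```text
t: 9.42
eef_pos: [594.0, -78.1, 338.6]
tcp_rot: [3.14, -0.001, -2.112]
ft_force: [-0.2, 0.8, -0.5]
opening: 0.631
```

Call:
arm_command --pt "0 0 3 0 0 0" --pt "0 0 6 0 0 0" --pt "0 0 9 0 0 0" --pt "0 0 12 0 0 0" --pt "0 0 13.7 0 0 0" --pt "0 0 14.6 0 0 0" --pt "0 0 14.7 0 0 0" --pt "0 0 14.7 0 0 0"

```text
t: 10.08
eef_pos: [594.4, -77.7, 192.8]
tcp_rot: [3.141, -0.0, -2.111]
ft_force: [-0.4, 0.2, 0.1]
opening: 0.626
```

Call:
arm_command --pt "0 0 0 0 0 0" --pt "0 0 0 0 0 0" --pt "0 0 0 0 0 0" --pt "0 0 0 0 0 0" --pt "0 0 0 0 0 0" --pt "0 0 0 0 0 0" --pt "0 0 0 0 0 0" --pt "0 0 0 0 0 0" --pt "0 0 0 0 0 0" --pt "0 0 -1 0 0 0" --pt "0 0 -3 0 0 0" --pt "0 0 -6 0 0 0" --jaw 1

```text
t: 11.08
eef_pos: [593.9, -78.6, 251.9]
tcp_rot: [3.138, -0.001, -2.112]
ft_force: [0.6, 0.0, -0.6]
opening: 0.356
```

Call:
arm_command --pt "0 0 -3 0 0 0" --pt "0 0 -6 0 0 0" --pt "0 0 -8.7 0 0 0" --pt "0 0 -8.7 0 0 0"

```text
t: 11.42
eef_pos: [594.7, -78.7, 345.5]
tcp_rot: [-3.134, 0.002, -2.112]
ft_force: [-0.2, -0.5, 0.4]
opening: 0.354
```

Call:
arm_command --pt "-20.5 15.7 0 0 0 -33" --pt "-20.5 15.7 0 0 0 -33" --pt "-20.5 15.7 0 0 0 -33" --pt "-20.5 15.7 0 0 0 -33" --pt "-20.5 15.7 0 0 0 -33" --pt "-20.5 15.7 0 0 0 -33" --pt "-20.5 15.7 0 0 0 -33" --pt "-20.5 15.7 0 0 0 -33" --pt "-20.5 15.7 0 0 0 -33" --pt "-20.5 15.7 0 0 0 -33"

```text
t: 12.25
eef_pos: [565.6, 176.7, 339.6]
tcp_rot: [3.141, -0.0, -1.537]
ft_force: [-1.0, -0.1, 0.3]
opening: 0.356
```

Call:
arm_command --pt "0 0 2 0 0 0" --pt "0 0 4 0 0 0" --pt "0 0 5.5 0 0 0" --pt "0 0 6.3 0 0 0" --pt "0 0 6.6 0 0 0" --pt "0 0 6.6 0 0 0" --pt "0 0 6.6 0 0 0"

```text
t: 12.83
eef_pos: [565.8, 177.0, 274.2]
tcp_rot: [-3.141, -0.0, -1.537]
ft_force: [0.2, 0.6, 0.4]
opening: 0.355
```

Call:
arm_command --pt "0 0 0 0 0 0" --pt "0 0 0 0 0 0" --pt "0 0 0 0 0 0" --pt "0 0 -2 0 0 0" --pt "0 0 -5 0 0 0" --pt "0 0 -6.6 0 0 0" --pt "0 0 -6.6 0 0 0" --jaw 6

```text
t: 13.42
eef_pos: [565.7, 178.1, 343.3]
tcp_rot: [-3.136, 0.001, -1.536]
ft_force: [-0.2, -0.0, 0.3]
opening: 0.629
```

```bash
python3 -c "
from h import *
show()
cycle((664,-170),-108,(630,180))"
```

```text
px 365,279 xy 425 -75 size 61x41 ang -76
px 365,242 xy 509 -75 size 47x46 ang -1
px 406,210 xy 585 -170 size 49x44 ang -2
px 405,178 xy 664 -170 size 66x39 ang -19
px 356,171 xy 680 -57 size 40x38 ang -1
from [565.4 178.  341.3] [-179.8    0.   -88. ]
over [35.13, -8.63, 0.15, -0.19, 0.06, 20.01]
down [0.0, -0.0, 14.7, 0.0, 0.0, 0.0]
lift [0.0, 0.0, -14.7, 0.0, 0.0, 0.0]
tray [-32.24, 14.05, 0.0, -0.0, 0.0, -20.0]
low [-0.0, -0.0, 6.6, 0.0, 0.0, 0.0]
up [0.0, 0.0, -6.6, 0.0, 0.0, 0.0]
```

Next is the rectangle at (405,178).

Call:
arm_command --pt "35.1 -8.6 0 0 0 20" --pt "35.1 -8.6 0 0 0 20" --pt "35.1 -8.6 0 0 0 20" --pt "35.1 -8.6 0 0 0 20" --pt "35.1 -8.6 0 0 0 20" --pt "35.1 -8.6 0 0 0 20" --pt "35.1 -8.6 0 0 0 20" --pt "35.1 -8.6 0 0 0 20" --pt "35.1 -8.6 0 0 0 20" --pt "35.1 -8.6 0 0 0 20" --pt "35.1 -8.6 0 0 0 20" --pt "35.1 -8.6 0 0 0 20" --jaw 6

```text
t: 14.47
eef_pos: [663.3, -169.4, 338.5]
tcp_rot: [3.14, 0.0, -1.885]
ft_force: [0.2, 0.5, -0.5]
opening: 0.631
```

Call:
arm_command --pt "0 0 3 0 0 0" --pt "0 0 6 0 0 0" --pt "0 0 9 0 0 0" --pt "0 0 12 0 0 0" --pt "0 0 13.7 0 0 0" --pt "0 0 14.6 0 0 0" --pt "0 0 14.7 0 0 0" --pt "0 0 14.7 0 0 0"

```text
t: 15.13
eef_pos: [663.7, -168.8, 192.9]
tcp_rot: [3.142, -0.0, -1.884]
ft_force: [0.4, 0.4, 0.4]
opening: 0.628
```

Call:
arm_command --pt "0 0 0 0 0 0" --pt "0 0 0 0 0 0" --pt "0 0 0 0 0 0" --pt "0 0 0 0 0 0" --pt "0 0 0 0 0 0" --pt "0 0 0 0 0 0" --pt "0 0 0 0 0 0" --pt "0 0 0 0 0 0" --pt "0 0 0 0 0 0" --pt "0 0 -1 0 0 0" --pt "0 0 -3 0 0 0" --pt "0 0 -6 0 0 0" --jaw 1

```text
t: 16.13
eef_pos: [663.1, -169.7, 251.4]
tcp_rot: [3.137, -0.0, -1.885]
ft_force: [0.8, -0.4, -0.1]
opening: 0.355
```

Call:
arm_command --pt "0 0 -3 0 0 0" --pt "0 0 -6 0 0 0" --pt "0 0 -8.7 0 0 0" --pt "0 0 -8.7 0 0 0"

```text
t: 16.47
eef_pos: [664.0, -169.9, 346.1]
tcp_rot: [-3.133, -0.0, -1.885]
ft_force: [-0.6, -0.6, -0.4]
opening: 0.355
```

Call:
arm_command --pt "-32.2 14 0 0 0 -20" --pt "-32.2 14 0 0 0 -20" --pt "-32.2 14 0 0 0 -20" --pt "-32.2 14 0 0 0 -20" --pt "-32.2 14 0 0 0 -20" --pt "-32.2 14 0 0 0 -20" --pt "-32.2 14 0 0 0 -20" --pt "-32.2 14 0 0 0 -20" --pt "-32.2 14 0 0 0 -20" --pt "-32.2 14 0 0 0 -20" --pt "-32.2 14 0 0 0 -20" --pt "-32.2 14 0 0 0 -20"

```text
t: 17.47
eef_pos: [630.0, 179.0, 339.5]
tcp_rot: [3.141, -0.0, -1.536]
ft_force: [0.3, -0.8, 0.1]
opening: 0.357
```

Call:
arm_command --pt "0 0 2 0 0 0" --pt "0 0 4 0 0 0" --pt "0 0 5.5 0 0 0" --pt "0 0 6.3 0 0 0" --pt "0 0 6.6 0 0 0" --pt "0 0 6.6 0 0 0" --pt "0 0 6.6 0 0 0"

```text
t: 18.05
eef_pos: [630.3, 178.8, 274.2]
tcp_rot: [-3.141, -0.0, -1.537]
ft_force: [0.7, 0.1, -0.5]
opening: 0.354
```

Call:
arm_command --pt "0 0 0 0 0 0" --pt "0 0 0 0 0 0" --pt "0 0 0 0 0 0" --pt "0 0 -2 0 0 0" --pt "0 0 -5 0 0 0" --pt "0 0 -6.6 0 0 0" --pt "0 0 -6.6 0 0 0" --jaw 6

```text
t: 18.63
eef_pos: [630.3, 179.9, 343.7]
tcp_rot: [-3.136, 0.001, -1.536]
ft_force: [-0.1, 0.3, -0.1]
opening: 0.629
```

```bash
python3 -c "
from h import *
show()
cycle((585,-170),-100,(627,248))"
```

```text
px 365,279 xy 425 -74 size 61x41 ang -75
px 365,243 xy 507 -75 size 47x46 ang -1
px 405,210 xy 585 -169 size 49x47 ang -2
px 356,171 xy 680 -57 size 40x38 ang -1
from [630.  179.7 341.5] [-179.8    0.   -88. ]
over [34.8, 5.72, 0.12, -0.2, 0.04, 12.01]
down [0.0, -0.0, 14.7, 0.0, 0.0, 0.0]
lift [0.0, 0.0, -14.7, 0.0, 0.0, 0.0]
tray [-41.89, 3.12, 0.0, 0.0, 0.0, -12.0]
low [-0.0, -0.0, 6.6, 0.0, 0.0, 0.0]
up [0.0, 0.0, -6.6, 0.0, 0.0, 0.0]
```

Next is the disc at (406,210).

Call:
arm_command --pt "34.8 5.7 0 0 0 12" --pt "34.8 5.7 0 0 0 12" --pt "34.8 5.7 0 0 0 12" --pt "34.8 5.7 0 0 0 12" --pt "34.8 5.7 0 0 0 12" --pt "34.8 5.7 0 0 0 12" --pt "34.8 5.7 0 0 0 12" --pt "34.8 5.7 0 0 0 12" --pt "34.8 5.7 0 0 0 12" --pt "34.8 5.7 0 0 0 12" --pt "34.8 5.7 0 0 0 12" --pt "34.8 5.7 0 0 0 12" --jaw 6.5

```text
t: 19.68
eef_pos: [585.0, -169.4, 338.9]
tcp_rot: [3.14, 0.0, -1.745]
ft_force: [0.2, 0.8, 0.5]
opening: 0.685
```

Call:
arm_command --pt "0 0 3 0 0 0" --pt "0 0 6 0 0 0" --pt "0 0 9 0 0 0" --pt "0 0 12 0 0 0" --pt "0 0 13.7 0 0 0" --pt "0 0 14.6 0 0 0" --pt "0 0 14.7 0 0 0" --pt "0 0 14.7 0 0 0"

```text
t: 20.35
eef_pos: [585.4, -169.2, 192.8]
tcp_rot: [3.141, -0.0, -1.744]
ft_force: [0.4, 0.1, 0.5]
opening: 0.681
```

Call:
arm_command --pt "0 0 0 0 0 0" --pt "0 0 0 0 0 0" --pt "0 0 0 0 0 0" --pt "0 0 0 0 0 0" --pt "0 0 0 0 0 0" --pt "0 0 0 0 0 0" --pt "0 0 0 0 0 0" --pt "0 0 0 0 0 0" --pt "0 0 0 0 0 0" --pt "0 0 -1 0 0 0" --pt "0 0 -3 0 0 0" --pt "0 0 -6 0 0 0" --jaw 1

```text
t: 21.35
eef_pos: [584.7, -170.0, 251.9]
tcp_rot: [3.138, 0.001, -1.746]
ft_force: [0.5, 0.1, 0.1]
opening: 0.437
```

Call:
arm_command --pt "0 0 -3 0 0 0" --pt "0 0 -6 0 0 0" --pt "0 0 -8.7 0 0 0" --pt "0 0 -8.7 0 0 0"

```text
t: 21.68
eef_pos: [585.4, -170.2, 345.7]
tcp_rot: [-3.134, -0.002, -1.745]
ft_force: [-0.6, 0.2, -0.3]
opening: 0.434
```

Call:
arm_command --pt "-41.9 3.1 0 0 0 -12" --pt "-41.9 3.1 0 0 0 -12" --pt "-41.9 3.1 0 0 0 -12" --pt "-41.9 3.1 0 0 0 -12" --pt "-41.9 3.1 0 0 0 -12" --pt "-41.9 3.1 0 0 0 -12" --pt "-41.9 3.1 0 0 0 -12" --pt "-41.9 3.1 0 0 0 -12" --pt "-41.9 3.1 0 0 0 -12" --pt "-41.9 3.1 0 0 0 -12" --pt "-41.9 3.1 0 0 0 -12" --pt "-41.9 3.1 0 0 0 -12"

```text
t: 22.68
eef_pos: [626.8, 250.2, 339.1]
tcp_rot: [3.141, -0.0, -1.532]
ft_force: [0.2, 0.5, -0.4]
opening: 0.434
```

Call:
arm_command --pt "0 0 0 0 0 0" --pt "0 0 2 0 0 0" --pt "0 0 4 0 0 0" --pt "0 0 5.5 0 0 0" --pt "0 0 6.3 0 0 0" --pt "0 0 6.6 0 0 0" --pt "0 0 6.6 0 0 0" --pt "0 0 6.6 0 0 0"

```text
t: 23.35
eef_pos: [627.6, 246.9, 274.4]
tcp_rot: [-3.141, 0.0, -1.537]
ft_force: [-0.2, -0.2, 0.1]
opening: 0.435
```

Call:
arm_command --pt "0 0 0 0 0 0" --pt "0 0 0 0 0 0" --pt "0 0 0 0 0 0" --pt "0 0 -2 0 0 0" --pt "0 0 -5 0 0 0" --pt "0 0 -6.6 0 0 0" --pt "0 0 -6.6 0 0 0" --jaw 6

```text
t: 23.93
eef_pos: [627.7, 248.1, 343.8]
tcp_rot: [-3.136, 0.001, -1.536]
ft_force: [0.2, 0.2, -0.1]
opening: 0.633
```

```bash
python3 -c "
from h import *
show()
cycle((508,-75),-100,(562,246))"
```

```text
px 365,279 xy 425 -74 size 60x40 ang -75
px 365,242 xy 509 -75 size 49x46 ang -45
px 356,171 xy 680 -57 size 40x38 ang -1
from [627.4 248.  341.6] [-179.8    0.   -88. ]
over [31.86, 13.06, 0.09, -0.19, 0.06, 12.01]
down [0.0, -0.0, 14.7, 0.0, 0.0, 0.0]
lift [0.0, 0.0, -14.7, 0.0, 0.0, 0.0]
tray [-32.55, 0.26, 0.0, 0.0, 0.0, -12.0]
low [-0.0, -0.0, 6.6, 0.0, 0.0, 0.0]
up [0.0, 0.0, -6.6, 0.0, 0.0, 0.0]
```

Next is the disc at (365,243).

Call:
arm_command --pt "31.9 13.1 0 0 0 12" --pt "31.9 13.1 0 0 0 12" --pt "31.9 13.1 0 0 0 12" --pt "31.9 13.1 0 0 0 12" --pt "31.9 13.1 0 0 0 12" --pt "31.9 13.1 0 0 0 12" --pt "31.9 13.1 0 0 0 12" --pt "31.9 13.1 0 0 0 12" --pt "31.9 13.1 0 0 0 12" --pt "31.9 13.1 0 0 0 12" --pt "31.9 13.1 0 0 0 12" --pt "31.9 13.1 0 0 0 12" --jaw 6.5

```text
t: 24.98
eef_pos: [507.9, -74.6, 339.3]
tcp_rot: [3.141, 0.0, -1.745]
ft_force: [0.7, -0.2, -0.2]
opening: 0.681
```

Call:
arm_command --pt "0 0 3 0 0 0" --pt "0 0 6 0 0 0" --pt "0 0 9 0 0 0" --pt "0 0 12 0 0 0" --pt "0 0 13.7 0 0 0" --pt "0 0 14.6 0 0 0" --pt "0 0 14.7 0 0 0" --pt "0 0 14.7 0 0 0"

```text
t: 25.65
eef_pos: [507.9, -74.6, 192.6]
tcp_rot: [3.141, -0.0, -1.744]
ft_force: [-0.2, 0.9, 0.5]
opening: 0.683
```

Call:
arm_command --pt "0 0 0 0 0 0" --pt "0 0 0 0 0 0" --pt "0 0 0 0 0 0" --pt "0 0 0 0 0 0" --pt "0 0 0 0 0 0" --pt "0 0 0 0 0 0" --pt "0 0 0 0 0 0" --pt "0 0 0 0 0 0" --pt "0 0 0 0 0 0" --pt "0 0 -1 0 0 0" --pt "0 0 -3 0 0 0" --pt "0 0 -6 0 0 0" --jaw 1

```text
t: 26.65
eef_pos: [507.2, -75.4, 252.4]
tcp_rot: [3.138, 0.0, -1.745]
ft_force: [0.2, -0.2, 0.5]
opening: 0.432
```

Call:
arm_command --pt "0 0 -3 0 0 0" --pt "0 0 -6 0 0 0" --pt "0 0 -8.7 0 0 0" --pt "0 0 -8.7 0 0 0"

```text
t: 26.98
eef_pos: [507.8, -75.5, 345.0]
tcp_rot: [-3.134, -0.001, -1.745]
ft_force: [-0.3, -0.2, 0.1]
opening: 0.435
```

Call:
arm_command --pt "-32.5 0.3 0 0 0 -12" --pt "-32.5 0.3 0 0 0 -12" --pt "-32.5 0.3 0 0 0 -12" --pt "-32.5 0.3 0 0 0 -12" --pt "-32.5 0.3 0 0 0 -12" --pt "-32.5 0.3 0 0 0 -12" --pt "-32.5 0.3 0 0 0 -12" --pt "-32.5 0.3 0 0 0 -12" --pt "-32.5 0.3 0 0 0 -12" --pt "-32.5 0.3 0 0 0 -12" --pt "-32.5 0.3 0 0 0 -12" --pt "-32.5 0.3 0 0 0 -12"

```text
t: 27.98
eef_pos: [560.9, 244.1, 339.7]
tcp_rot: [3.141, -0.0, -1.537]
ft_force: [0.4, 0.4, -0.4]
opening: 0.433
```

Call:
arm_command --pt "0 0 0 0 0 0" --pt "0 0 2 0 0 0" --pt "0 0 4 0 0 0" --pt "0 0 5.5 0 0 0" --pt "0 0 6.3 0 0 0" --pt "0 0 6.6 0 0 0" --pt "0 0 6.6 0 0 0" --pt "0 0 6.6 0 0 0"

```text
t: 28.65
eef_pos: [561.3, 244.7, 274.3]
tcp_rot: [-3.141, 0.0, -1.537]
ft_force: [0.4, -0.1, -0.2]
opening: 0.435
```

Call:
arm_command --pt "0 0 0 0 0 0" --pt "0 0 0 0 0 0" --pt "0 0 0 0 0 0" --pt "0 0 -2 0 0 0" --pt "0 0 -5 0 0 0" --pt "0 0 -6.6 0 0 0" --pt "0 0 -6.6 0 0 0" --jaw 6

```text
t: 29.23
eef_pos: [561.4, 245.3, 343.4]
tcp_rot: [-3.136, 0.001, -1.536]
ft_force: [0.1, 0.2, 0.2]
opening: 0.633
```

```bash
python3 -c "
from h import *
show()
cycle((425,-74),-75,(497,244))"
```

```text
px 365,279 xy 424 -75 size 59x41 ang -76
px 356,171 xy 680 -57 size 40x38 ang -1
from [561.  245.2 341.4] [-179.8    0.   -88. ]
over [31.42, 14.71, 0.06, -0.2, 0.03, -12.99]
down [0.0, -0.0, 14.7, 0.0, 0.0, 0.0]
lift [0.0, 0.0, -14.7, 0.0, 0.0, 0.0]
tray [-28.85, -15.19, -0.0, 0.0, -0.0, 13.0]
low [-0.0, -0.0, 6.6, 0.0, 0.0, 0.0]
up [0.0, 0.0, -6.6, 0.0, 0.0, 0.0]
```

Last is the rectangle at (366,279), gripped along its length.

Call:
arm_command --pt "31.4 14.7 0 0 0 -13" --pt "31.4 14.7 0 0 0 -13" --pt "31.4 14.7 0 0 0 -13" --pt "31.4 14.7 0 0 0 -13" --pt "31.4 14.7 0 0 0 -13" --pt "31.4 14.7 0 0 0 -13" --pt "31.4 14.7 0 0 0 -13" --pt "31.4 14.7 0 0 0 -13" --pt "31.4 14.7 0 0 0 -13" --pt "31.4 14.7 0 0 0 -13" --pt "31.4 14.7 0 0 0 -13" --pt "31.4 14.7 0 0 0 -13" --jaw 7.6

```text
t: 30.28
eef_pos: [425.3, -73.4, 339.3]
tcp_rot: [3.141, 0.0, -1.309]
ft_force: [0.1, 0.2, -0.0]
opening: 0.799
```

Call:
arm_command --pt "0 0 3 0 0 0" --pt "0 0 6 0 0 0" --pt "0 0 9 0 0 0" --pt "0 0 12 0 0 0" --pt "0 0 13.7 0 0 0" --pt "0 0 14.6 0 0 0" --pt "0 0 14.7 0 0 0" --pt "0 0 14.7 0 0 0"

```text
t: 30.95
eef_pos: [425.4, -73.2, 192.7]
tcp_rot: [3.141, 0.0, -1.308]
ft_force: [0.1, 1.2, -0.1]
opening: 0.797
```

Call:
arm_command --pt "0 0 0 0 0 0" --pt "0 0 0 0 0 0" --pt "0 0 0 0 0 0" --pt "0 0 0 0 0 0" --pt "0 0 0 0 0 0" --pt "0 0 0 0 0 0" --pt "0 0 0 0 0 0" --pt "0 0 0 0 0 0" --pt "0 0 0 0 0 0" --pt "0 0 -1 0 0 0" --pt "0 0 -3 0 0 0" --pt "0 0 -6 0 0 0" --jaw 3

```text
t: 31.95
eef_pos: [424.8, -73.8, 252.3]
tcp_rot: [3.139, 0.002, -1.309]
ft_force: [-0.1, 0.9, -0.7]
opening: 0.562
```

Call:
arm_command --pt "0 0 -3 0 0 0" --pt "0 0 -6 0 0 0" --pt "0 0 -8.7 0 0 0" --pt "0 0 -8.7 0 0 0"

```text
t: 32.28
eef_pos: [425.3, -73.9, 344.1]
tcp_rot: [-3.135, -0.004, -1.309]
ft_force: [0.9, 0.6, -0.3]
opening: 0.566
```

Call:
arm_command --pt "-29.9 -15.5 0 0 0 13" --pt "-29.9 -15.5 0 0 0 13" --pt "-29.9 -15.5 0 0 0 13" --pt "-29.9 -15.5 0 0 0 13" --pt "-29.9 -15.5 0 0 0 13" --pt "-29.9 -15.5 0 0 0 13" --pt "-29.9 -15.5 0 0 0 13" --pt "-29.9 -15.5 0 0 0 13" --pt "-29.9 -15.5 0 0 0 13" --pt "-29.9 -15.5 0 0 0 13" --pt "-29.9 -15.5 0 0 0 13" --pt "-29.9 -15.5 0 0 0 13"

```text
t: 33.28
eef_pos: [497.1, 254.5, 339.1]
tcp_rot: [3.14, -0.001, -1.536]
ft_force: [0.1, 0.6, -0.5]
opening: 0.564
```

Call:
arm_command --pt "0 0 0 0 0 0" --pt "0 0 2 0 0 0" --pt "0 0 4 0 0 0" --pt "0 0 5.5 0 0 0" --pt "0 0 6.3 0 0 0" --pt "0 0 6.6 0 0 0" --pt "0 0 6.6 0 0 0" --pt "0 0 6.6 0 0 0"

```text
t: 33.95
eef_pos: [497.6, 254.6, 274.3]
tcp_rot: [-3.141, 0.0, -1.537]
ft_force: [0.1, 0.9, -0.5]
opening: 0.565
```

Call:
arm_command --pt "0 0 0 0 0 0" --pt "0 0 0 0 0 0" --pt "0 0 0 0 0 0" --pt "0 0 -2 0 0 0" --pt "0 0 -5 0 0 0" --pt "0 0 -6.6 0 0 0" --pt "0 0 -6.6 0 0 0" --jaw 7.2

```text
t: 34.53
eef_pos: [497.7, 255.3, 343.1]
tcp_rot: [-3.136, 0.002, -1.536]
ft_force: [0.7, 0.7, 0.6]
opening: 0.756
```

```bash
python3 -c "
from h import *
show()
p,r=now()
print(p,step(p,r,[562,-60,340],-88)[0])"
```

```text
px 356,170 xy 681 -57 size 38x37 ang 90
[497.39761286 255.16919485 341.22614232] [31.72, -5.35, 0.11, -0.18, 0.06, 0.0]
```

Call:
arm_command --pt "31.7 -5.3 0 0 0 0" --pt "31.7 -5.3 0 0 0 0" --pt "31.7 -5.3 0 0 0 0" --pt "31.7 -5.3 0 0 0 0" --pt "31.7 -5.3 0 0 0 0" --pt "31.7 -5.3 0 0 0 0" --pt "31.7 -5.3 0 0 0 0" --pt "31.7 -5.3 0 0 0 0" --pt "31.7 -5.3 0 0 0 0" --pt "31.7 -5.3 0 0 0 0" --jaw 4

```text
t: 35.42
eef_pos: [561.3, -61.3, 338.4]
tcp_rot: [3.14, 0.0, -1.539]
ft_force: [-0.5, -0.9, 0.1]
opening: 0.417
```

```bash
python3 -c "
from h import *
a=read_camera('top');b=read_camera('side')
cv2.imwrite('pics/top6.png',a[:,:,::-1])
a=cv2.resize(a[140:290,160:320],None,fx=2.8,fy=2.8,interpolation=2);b=cv2.resize(b[160:280,230:400],None,fx=2,fy=2)
o=np.zeros((420,800,3),np.uint8); o[:,:448]=a; o[:240,450:790]=b
cv2.imwrite('pics/v6.png',o[:,:,::-1])"
```

```text
(no output)
```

View pics/v6.png

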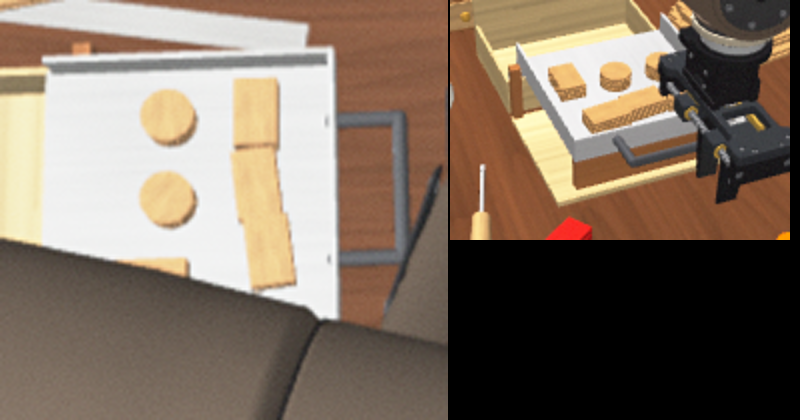

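All six brown blanks are in the tray (discs at crop (168,115) and (168,198), rectangles beside the end wall, the last one on the lower left). The handle bar is at crop x≈401, y 115–262, so about px (303.2,207.2).

```bash
python3 -c "
from h import *
H=onz('top',303.2,207.2,98); print(H)
p,r=now(); s,p,r=step(p,r,[H[0],H[1],340],-87.7); print(s); print(step(p,r,[H[0],H[1],269.3],-87.7)[0])
for f in np.arange(1.5,18.1,1.5):
    a=np.radians(f); print([round((255*np.cos(a)-191.3*np.sin(a)-255)/10,2),0,round((-255*np.sin(a)-191.3*np.cos(a)+191.3)/10,2),0,f,0])
"
```

```text
[567.43474382  63.66322536  98.        ]
[-12.27, -1.06, -0.11, 0.09, 0.03, -0.3]
[0.0, -0.0, 7.07, 0.0, 0.0, 0.0]
[np.float64(-0.51), 0, np.float64(-0.66), 0, np.float64(1.5), 0]
[np.float64(-1.04), 0, np.float64(-1.31), 0, np.float64(3.0), 0]
[np.float64(-1.58), 0, np.float64(-1.94), 0, np.float64(4.5), 0]
[np.float64(-2.14), 0, np.float64(-2.56), 0, np.float64(6.0), 0]
[np.float64(-2.72), 0, np.float64(-3.16), 0, np.float64(7.5), 0]
[np.float64(-3.31), 0, np.float64(-3.75), 0, np.float64(9.0), 0]
[np.float64(-3.91), 0, np.float64(-4.33), 0, np.float64(10.5), 0]
[np.float64(-4.53), 0, np.float64(-4.88), 0, np.float64(12.0), 0]
[np.float64(-5.17), 0, np.float64(-5.42), 0, np.float64(13.5), 0]
[np.float64(-5.82), 0, np.float64(-5.95), 0, np.float64(15.0), 0]
[np.float64(-6.48), 0, np.float64(-6.45), 0, np.float64(16.5), 0]
[np.float64(-7.16), 0, np.float64(-6.94), 0, np.float64(18.0), 0]
```

Call:
arm_command --pt "-12.3 -1 0 0 0 0" --pt "-12.3 -1 0 0 0 0" --pt "-12.3 -1 0 0 0 0" --pt "-12.3 -1 0 0 0 0" --pt "-12.3 -1 0 0 0 0" --pt "-12.3 -1 0 0 0 0"

```text
t: 36.02
eef_pos: [566.7, 64.5, 339.5]
tcp_rot: [3.141, -0.0, -1.534]
ft_force: [-0.0, 0.6, 0.2]
opening: 0.422
```

Call:
arm_command --pt "0 0 1.5 0 0 0" --pt "0 0 3 0 0 0" --pt "0 0 4.5 0 0 0" --pt "0 0 6 0 0 0" --pt "0 0 7 0 0 0" --pt "0 0 7 0 0 0" --pt "0 0 7 0 0 0"

```text
t: 36.6
eef_pos: [567.2, 62.9, 269.6]
tcp_rot: [3.141, -0.0, -1.537]
ft_force: [-0.2, -0.7, 0.8]
opening: 0.421
```

Call:
arm_command --pt "0 0 0 0 0 0" --pt "0 0 0 0 0 0" --pt "0 0 0 0 0 0" --pt "0 0 0 0 0 0" --pt "0 0 0 0 0 0" --pt "0 0 0 0 0 0" --pt "0 0 0 0 0 0" --pt "0 0 0 0 0 0" --pt "0 0 0 0 0 0" --jaw 0.3

```text
t: 37.35
eef_pos: [567.1, 64.2, 270.1]
tcp_rot: [-3.141, 0.001, -1.536]
ft_force: [-0.1, 8.2, 2.4]
opening: 0.121
```

The bar is gripped, with the opening at about 12 mm. Lifting along the hinge arc.

Call:
arm_command --pt "-0.5 0 -0.65 0 1.5 0" --pt "-1.05 0 -1.3 0 3 0" --pt "-1.6 0 -1.95 0 4.5 0" --pt "-2.15 0 -2.55 0 6 0" --pt "-2.7 0 -3.15 0 7.5 0" --pt "-3.3 0 -3.75 0 9 0"

```text
t: 37.85
eef_pos: [565.9, 97.4, 307.3]
tcp_rot: [-3.141, -0.157, -1.536]
ft_force: [1.4, 8.6, -5.8]
opening: 0.117
```

Call:
arm_command --pt "-0.5 0 -0.65 0 1.5 0" --pt "-1.05 0 -1.3 0 3 0" --pt "-1.6 0 -1.95 0 4.5 0" --pt "-2.15 0 -2.55 0 6 0" --pt "-2.7 0 -3.15 0 7.5 0" --pt "-3.3 0 -3.75 0 9 0" --pt "-3.9 0 -4.35 0 10.5 0" --pt "-4.55 0 -4.9 0 12 0" --pt "-5.15 0 -5.4 0 13.5 0" --pt "-5.8 0 -5.95 0 15 0"

```text
t: 38.68
eef_pos: [563.6, 164.0, 356.6]
tcp_rot: [-3.141, -0.418, -1.536]
ft_force: [0.7, 7.1, -7.2]
opening: 0.116
```

Call:
arm_command --pt "-0.5 0 -0.65 0 1.5 0" --pt "-1.05 0 -1.3 0 3 0" --pt "-1.6 0 -1.95 0 4.5 0" --pt "-2.15 0 -2.55 0 6 0" --pt "-2.7 0 -3.15 0 7.5 0" --pt "-3.3 0 -3.75 0 9 0" --pt "-3.9 0 -4.35 0 10.5 0" --pt "-4.55 0 -4.9 0 12 0"

```text
t: 39.35
eef_pos: [561.5, 225.4, 382.8]
tcp_rot: [-3.141, -0.628, -1.535]
ft_force: [0.7, 3.1, -5.1]
opening: 0.115
```

Call:
arm_command --pt "-0.5 0 -0.65 0 1.5 0" --pt "-1.05 0 -1.3 0 3 0" --pt "-1.6 0 -1.95 0 4.5 0" --pt "-2.15 0 -2.55 0 6 0" --pt "-2.7 0 -3.15 0 7.5 0" --pt "-3.3 0 -3.75 0 9 0" --pt "-3.9 0 -4.35 0 10.5 0" --pt "-4.55 0 -4.9 0 12 0" --pt "-4.55 0 -4.9 0 12 0" --pt "-4.55 0 -4.9 0 12 0" --pt "-4.55 0 -4.9 0 12 0" --pt "-4.55 0 -4.9 0 12 0"

```text
t: 40.35
eef_pos: [559.3, 289.9, 395.5]
tcp_rot: [3.141, -0.836, -1.535]
ft_force: [3.1, 4.9, -8.9]
opening: 0.118
```

```bash
python3 -c "
from h import *
a=read_camera('top');b=read_camera('side')
a=cv2.resize(a[130:300,80:320],(400,283));b=cv2.resize(b[100:280,200:420],(400,327))
o=np.zeros((330,800,3),np.uint8); o[:283,:400]=a; o[:327,400:]=b
cv2.imwrite('pics/v7.png',o[:,:,::-1])"
```

```text
(no output)
```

View pics/v7.png

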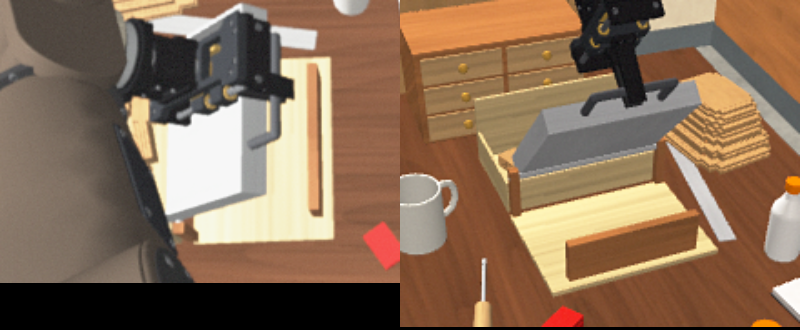

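The tray is at 48°, and the visible floor part (crop (200,150)) is empty. Blanks show in the box and near the lip on the left at (140,130) and (508,160). I'll go a bit higher and wait.

Call:
arm_command --pt "-0.5 0 -0.65 0 1.5 0" --pt "-1.05 0 -1.3 0 3 0" --pt "-1.6 0 -1.95 0 4.5 0" --pt "-2.15 0 -2.55 0 6 0" --pt "-2.15 0 -2.55 0 6 0" --pt "-2.15 0 -2.55 0 6 0" --pt "-2.15 0 -2.55 0 6 0" --pt "-2.15 0 -2.55 0 6 0" --pt "-2.15 0 -2.55 0 6 0" --pt "-2.15 0 -2.55 0 6 0" --pt "-2.15 0 -2.55 0 6 0" --pt "-2.15 0 -2.55 0 6 0"

```text
t: 41.45
eef_pos: [558.1, 322.9, 396.6]
tcp_rot: [3.141, -0.94, -1.535]
ft_force: [2.2, 4.5, -11.0]
opening: 0.118
```

```bash
python3 -c "
from h import *
a=read_camera('top');b=read_camera('side')
a=cv2.resize(a[130:300,80:300],None,fx=1.8,fy=1.8,interpolation=2);b=cv2.resize(b[130:250,230:360],None,fx=3,fy=3,interpolation=2)
o=np.zeros((362,800,3),np.uint8); o[:a.shape[0],:a.shape[1]]=a; o[:360,400:790]=b
cv2.imwrite('pics/v8.png',o[:,:,::-1]);print(state()['ft_force'],state()['tcp_rot'],state()['joints'])"
```

```text
[  1.87591324   4.86737981 -10.70454234] [ 3.1405855  -0.94019727 -1.53521726] [ 0.51306859  0.60658554  1.4614546  -0.80038661  1.61656204  2.24473572]
```

View pics/v8.png

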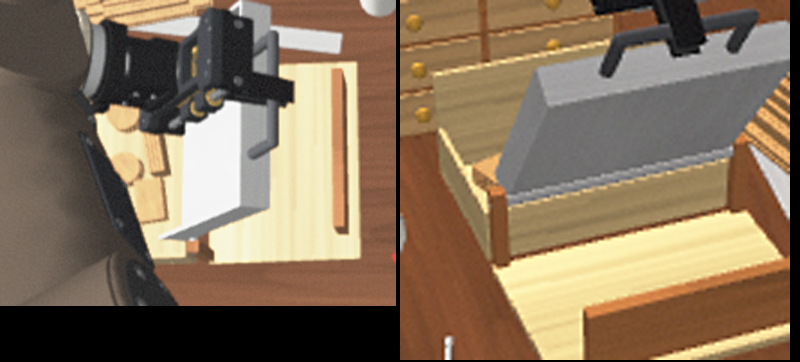

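At least four blanks are visible in the box through the gap, at crop (125,118), (125,165), (150,200) and (155,155), and the tray floor is clear where visible. Lowering gently.

```bash
python3 -c "
import numpy as np
for f in np.arange(1.5,18.1,1.5):
    a=np.radians(f); print(round((255*np.cos(a)+191.3*np.sin(a)-255)/10,2),round((255*np.sin(a)-191.3*np.cos(a)+191.3)/10,2),-f)
"
```

```text
0.49 0.67 -1.5
0.97 1.36 -3.0
1.42 2.06 -4.5
1.86 2.77 -6.0
2.28 3.49 -7.5
2.68 4.22 -9.0
3.06 4.97 -10.5
3.42 5.72 -12.0
3.76 6.48 -13.5
4.08 7.25 -15.0
4.38 8.03 -16.5
4.66 8.82 -18.0
```

Call:
arm_command --pt "0.5 0 0.65 0 -1.5 0" --pt "0.95 0 1.35 0 -3 0" --pt "1.4 0 2.05 0 -4.5 0" --pt "1.85 0 2.75 0 -6 0" --pt "2.3 0 3.5 0 -7.5 0" --pt "2.7 0 4.2 0 -9 0" --pt "3.05 0 4.95 0 -10.5 0" --pt "3.4 0 5.7 0 -12 0" --pt "3.75 0 6.5 0 -13.5 0" --pt "4.1 0 7.25 0 -15 0" --pt "4.4 0 8.05 0 -16.5 0" --pt "4.65 0 8.8 0 -18 0"

```text
t: 42.55
eef_pos: [561.4, 224.4, 382.8]
tcp_rot: [-3.141, -0.624, -1.537]
ft_force: [2.0, 8.7, -8.4]
opening: 0.12
```

Call:
arm_command --pt "0.5 0 0.65 0 -1.5 0" --pt "0.95 0 1.35 0 -3 0" --pt "1.4 0 2.05 0 -4.5 0" --pt "1.85 0 2.75 0 -6 0" --pt "2.3 0 3.5 0 -7.5 0" --pt "2.7 0 4.2 0 -9 0" --pt "3.05 0 4.95 0 -10.5 0" --pt "3.4 0 5.7 0 -12 0" --pt "3.75 0 6.5 0 -13.5 0" --pt "4.1 0 7.25 0 -15 0" --pt "4.4 0 8.05 0 -16.5 0" --pt "4.65 0 8.8 0 -18 0"

```text
t: 43.55
eef_pos: [564.5, 135.4, 339.3]
tcp_rot: [-3.14, -0.311, -1.537]
ft_force: [2.5, 9.8, -5.8]
opening: 0.117
```

Call:
arm_command --pt "0.5 0 0.65 0 -1.5 0" --pt "0.95 0 1.35 0 -3 0" --pt "1.4 0 2.05 0 -4.5 0" --pt "1.85 0 2.75 0 -6 0" --pt "2.3 0 3.5 0 -7.5 0" --pt "2.7 0 4.2 0 -9 0" --pt "3.05 0 4.95 0 -10.5 0" --pt "3.4 0 5.7 0 -12 0"

```text
t: 44.22
eef_pos: [566.2, 85.4, 295.8]
tcp_rot: [-3.14, -0.102, -1.537]
ft_force: [1.6, 11.5, -4.3]
opening: 0.118
```

```bash
python3 -c "
from h import *
p,r=now();print(state()['ft_force'],p)
print(step(p,r,[567.4,63.7,269.9],-88)[0])
a=read_camera('side');cv2.imwrite('pics/v9.png',cv2.resize(a[130:280,230:420],None,fx=3,fy=3)[:,:,::-1])"
```

```text
[ 1.58576402 11.52917448 -4.34743325] [566.18642322  85.44953845 295.81650616]
[1.9, -0.04, 2.8, -0.09, -5.87, -0.05]
```

View pics/v9.png

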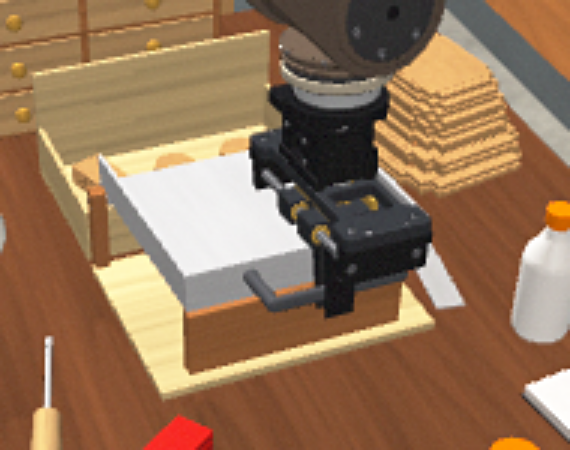

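The tray is nearly down and its visible floor is empty. Blanks show in the box at (95,170), (175,160) and (235,148). Finishing the lowering and letting go.

Call:
arm_command --pt "0.35 0 0.45 0 -1 0" --pt "0.65 0 0.9 0 -2 0" --pt "0.95 0 1.35 0 -3 0" --pt "1.25 0 1.8 0 -4 0" --pt "1.55 0 2.3 0 -5 0" --pt "1.85 0 2.75 0 -5.9 0" --pt "1.9 0 2.8 0 -5.9 0" --pt "1.9 0 2.8 0 -5.9 0" --pt "1.9 0 2.8 0 -5.9 0"

```text
t: 45.02
eef_pos: [567.0, 64.3, 270.3]
tcp_rot: [-3.14, -0.0, -1.537]
ft_force: [2.3, 15.9, -3.7]
opening: 0.122
```

Call:
arm_command --pt "0 0 0 0 0 0" --pt "0 0 0 0 0 0" --pt "0 0 0 0 0 0" --pt "0 0 0 0 0 0" --pt "0 0 0 0 0 0" --pt "0 0 0 0 0 0" --pt "0 0 -2 0 0 0" --pt "0 0 -5 0 0 0" --pt "0 0 -8 0 0 0" --pt "0 0 -12 0 0 0" --pt "0 0 -12 0 0 0" --jaw 4

```text
t: 45.93
eef_pos: [567.6, 64.0, 396.3]
tcp_rot: [-3.132, -0.002, -1.536]
ft_force: [1.1, 0.1, 0.6]
opening: 0.422
```

```bash
python3 -c "
from h import *
p,r=now();print(p,step(p,r,[520,-250,390],-45)[0])"
```

```text
[567.62419608  64.00854981 396.31433459] [31.21, 5.86, 0.65, -0.48, -0.34, -43.0]
```

```bash
python3 -c "
from h import *
p,r=now();print(step(p,r,[460,-180,396],-11)[0])"
```

```text
[24.01, 11.61, -0.03, -0.38, -0.49, -77.0]
```

Call:
arm_command --pt "24 11.6 0 0 0 -77" --pt "24 11.6 0 0 0 -77" --pt "24 11.6 0 0 0 -77" --pt "24 11.6 0 0 0 -77" --pt "24 11.6 0 0 0 -77" --pt "24 11.6 0 0 0 -77" --pt "24 11.6 0 0 0 -77" --pt "24 11.6 0 0 0 -77" --pt "24 11.6 0 0 0 -77" --pt "24 11.6 0 0 0 -77" --pt "24 11.6 0 0 0 -77" --pt "24 11.6 0 0 0 -77"

```text
t: 46.93
eef_pos: [459.4, -180.1, 390.0]
tcp_rot: [3.14, -0.0, -0.185]
ft_force: [-0.3, 0.1, 0.5]
opening: 0.42
```

```bash
python3 -c "
from h import *
a=read_camera('top');b=read_camera('side')
cv2.imwrite('pics/top10.png',a[:,:,::-1]);cv2.imwrite('pics/side10.png',b[:,:,::-1])
c=cv2.resize(a[235:295,460:560],None,fx=4,fy=4,interpolation=2); d=cv2.resize(a[140:290,90:310],None,fx=1.8,fy=1.8,interpolation=2); e=cv2.resize(b[340:470,340:410],None,fx=4,fy=4,interpolation=2)
o=np.zeros((525,700,3),np.uint8); o[:240,:400]=c; o[245:515,:396]=d; o[:520,410:690]=e
cv2.imwrite('pics/v10.png',o[:,:,::-1])"
```

```text
(no output)
```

View pics/v10.png

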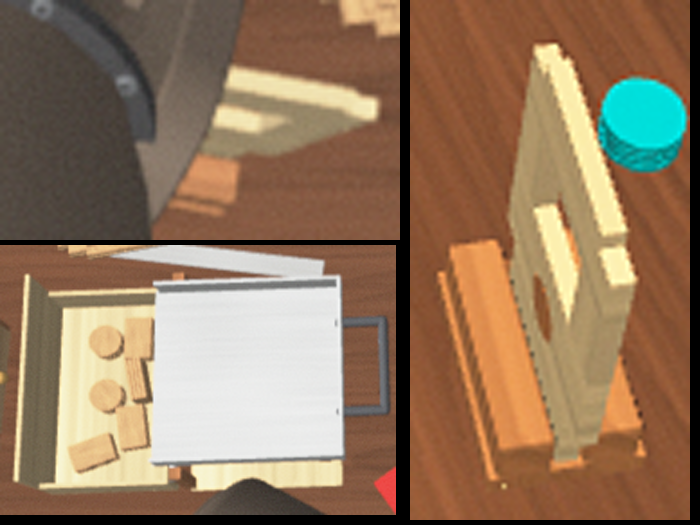

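The tray is down and empty. The box holds all six blanks: discs at crop (107,340) and (107,395), rectangles at (138,337), (138,380), (132,427) and (93,452). The board's top edge in the side view runs from about px (378.8,353) to (390.8,399).

Run:
```python
from h import *
a=onz("side",378.8,353,188); b=onz("side",390.8,399,188); print("side",a,b,np.hypot(*(a-b)[:2]),np.degrees(np.arctan2(*(a-b)[1::-1]))-90)
im=cv2.imread("pics/top0.png"); h=cv2.cvtColor(im,cv2.COLOR_BGR2HSV)
sub=h[240:280,490:560]
m=(sub[...,2]>215).astype(np.uint8)
for c in cv2.findContours(m,cv2.RETR_EXTERNAL,cv2.CHAIN_APPROX_NONE)[0]:
    if cv2.contourArea(c)<20: continue
    r=cv2.minAreaRect(c); w=np.array([onz("top",p[0]+490,p[1]+240,188)[:2] for p in cv2.boxPoints(r)],np.float32)
    print(r,"world",cv2.minAreaRect(w))
p0=onz("top",440+217/3.3,135+385/3.3,188); print("notch",p0)
```

```text
side [ 459.53093594 -331.01092823  188.        ] [ 438.70467503 -412.74311277  188.        ] 84.34383873897643 -14.2953844514238
((13.865385055541992, 35.67308044433594), (29.025188446044922, 4.118439197540283), 11.309932708740234) world ((407.6468811035156, -324.00115966796875), (55.046878814697266, 8.0326566696167), 78.47802734375)
((22.66415023803711, 23.124526977539062), (25.308958053588867, 4.914361000061035), 10.619654655456543) world ((431.8926086425781, -342.5828552246094), (48.42757034301758, 9.676024436950684), 79.12234497070312)
((32.95657730102539, 15.806200981140137), (61.64623260498047, 6.784595012664795), 9.619728088378906) world ((446.15509033203125, -363.34808349609375), (117.7441177368164, 13.445727348327637), 80.11809539794922)
notch [ 454.22093093 -330.96697108  188.        ]
```

```bash
python3 -c "
from h import *
p,r=now();print(p);s,p,r=step(p,r,[447,-369,395],-11);print(s,step(p,r,[447,-369,347.3],-11)[0])"
```

```text
[ 459.44259778 -179.9443711   389.99025926]
[2.37, 18.8, -0.46, 0.11, -0.02, 0.04] [0.0, -0.0, 4.77, 0.0, 0.0, 0.0]
```

Call:
arm_command --pt "2.4 18.8 -0.5 0 0 0" --pt "2.4 18.8 -0.5 0 0 0" --pt "2.4 18.8 -0.5 0 0 0" --pt "2.4 18.8 -0.5 0 0 0" --pt "2.4 18.8 -0.5 0 0 0" --pt "2.4 18.8 -0.5 0 0 0" --pt "2.4 18.8 -0.5 0 0 0" --pt "2.4 18.8 -0.5 0 0 0" --pt "2.4 18.8 -0.5 0 0 0"

```text
t: 47.78
eef_pos: [447.4, -367.9, 395.4]
tcp_rot: [3.14, -0.0, -0.192]
ft_force: [0.4, 0.3, -0.1]
opening: 0.421
```

Call:
arm_command --pt "0 0 1 0 0 0" --pt "0 0 2 0 0 0" --pt "0 0 3 0 0 0" --pt "0 0 4 0 0 0" --pt "0 0 4.8 0 0 0" --pt "0 0 4.8 0 0 0" --pt "0 0 4.8 0 0 0"

```text
t: 48.37
eef_pos: [447.3, -369.1, 346.8]
tcp_rot: [3.14, 0.001, -0.192]
ft_force: [0.3, 0.7, 0.4]
opening: 0.419
```

Call:
arm_command --pt "0 0 0 0 0 0" --pt "0 0 0 0 0 0" --pt "0 0 0 0 0 0" --pt "0 0 0 0 0 0" --pt "0 0 0 0 0 0" --pt "0 0 0 0 0 0" --pt "0 0 0 0 0 0" --pt "0 0 0 0 0 0" --pt "0 0 0 0 0 0" --jaw 0.2

```text
t: 49.12
eef_pos: [447.3, -369.1, 347.6]
tcp_rot: [3.14, -0.001, -0.192]
ft_force: [-1.1, 0.6, 4.1]
opening: 0.101
```

```bash
python3 -c "
from h import *
s=state();print(s['moment'],now()[0])
b=read_camera('side');cv2.imwrite('pics/v11.png',cv2.resize(b[260:480,310:520],None,fx=2.6,fy=2.6)[:,:,::-1])"
```

```text
[0.08803905 0.0132325  0.00681201] [ 447.25334901 -369.0639501   347.64101513]
```

View pics/v11.png

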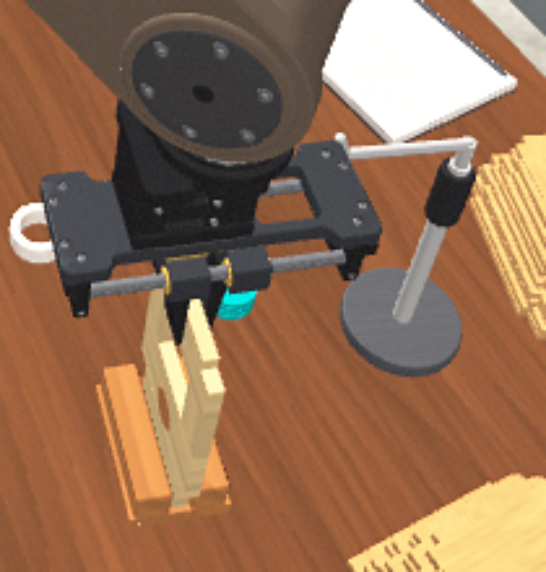

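The board is gripped centrally (opening 9.6 mm, forces small). Lifting straight up, then moving to the pre-hook pose.

```bash
python3 -c "
from h import *
p,r=now();p=np.array([447.2,-369.1,440]);r=R.from_euler('xyz',[180,0,-11],degrees=True)
s,p,r=step(p,r,[519,-300,441],-15);print(s)"
```

```text
[5.73, -8.15, -0.1, -0.0, -0.0, 4.0]
```

Call:
arm_command --pt "0 0 -0.5 0 0 0" --pt "0 0 -1 0 0 0" --pt "0 0 -2 0 0 0" --pt "0 0 -3 0 0 0" --pt "0 0 -4 0 0 0" --pt "0 0 -5 0 0 0" --pt "0 0 -6 0 0 0" --pt "0 0 -7 0 0 0" --pt "0 0 -8 0 0 0" --pt "0 0 -9.3 0 0 0" --pt "0 0 -9.3 0 0 0" --pt "0 0 -9.3 0 0 0"

```text
t: 50.17
eef_pos: [447.2, -368.8, 441.0]
tcp_rot: [3.139, -0.001, -0.192]
ft_force: [0.9, 0.0, -1.9]
opening: 0.104
```

Call:
arm_command --pt "1.5 -2 0 0 0 1" --pt "3 -4 0 0 0 2" --pt "4.5 -6 0 0 0 3" --pt "5.7 -8.1 0 0 0 4" --pt "5.7 -8.1 0 0 0 4" --pt "5.7 -8.1 0 0 0 4" --pt "5.7 -8.1 0 0 0 4"

```text
t: 50.75
eef_pos: [518.5, -300.4, 439.6]
tcp_rot: [3.14, 0.001, -0.261]
ft_force: [0.6, -0.5, -1.9]
opening: 0.105
```

```bash
python3 -c "
from h import *
p,r=now();print(p,state()['tcp_rot'])
s,p2,r2=step(p,r,[620.5,-327.5,441],-15);print('along',s)
print('seat now', proj('side',[620.5,-327.5,214]),proj('top',[620.5,-327.5,214]),'eye',proj('side',p-[0,0,199.3]))
a=read_camera('top');b=read_camera('side')
a=cv2.resize(a[120:270,430:560],None,fx=3,fy=3,interpolation=2);b=cv2.resize(b[220:420,330:530],None,fx=2,fy=2)
o=np.zeros((450,800,3),np.uint8); o[:a.shape[0],:390]=a; o[:400,395:795]=b
cv2.imwrite('pics/v12.png',o[:,:,::-1])"
```

```text
[ 518.46355495 -300.41152191  439.61892459] [ 3.14000572e+00  5.91031323e-04 -2.61192751e-01]
along [10.56, -0.02, -0.14, 0.09, 0.03, 0.03]
seat now [464.62941446 315.62751263] [502.47214754 165.0764603 ] eye [406.08415312 309.07787277]
```

View pics/v12.png

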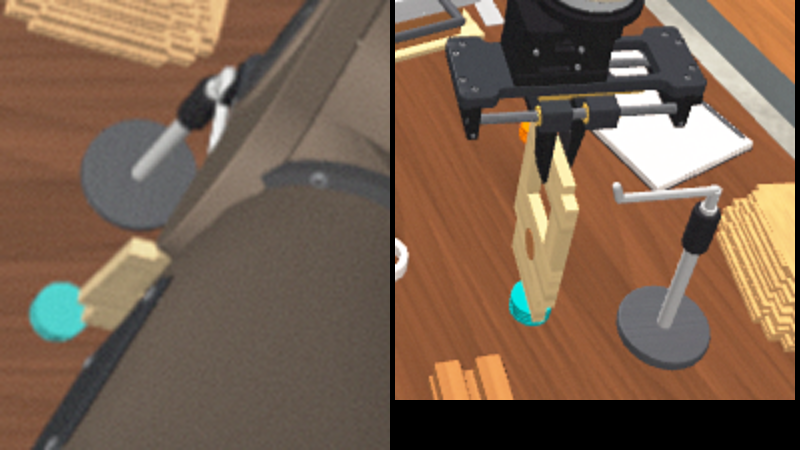

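The board hangs upright in the grip, with the window in line with the prong and about 11 mm over the upturned end. Moving along the prong.

Call:
arm_command --pt "1 0 0 0 0 0" --pt "2 0 0 0 0 0" --pt "3 0 0 0 0 0" --pt "4 0 0 0 0 0" --pt "5 0 0 0 0 0" --pt "6 0 0 0 0 0" --pt "7 0 0 0 0 0" --pt "7 0 0 0 0 0"

```text
t: 51.52
eef_pos: [588.0, -319.0, 439.6]
tcp_rot: [3.14, -0.001, -0.262]
ft_force: [0.7, -0.0, -1.6]
opening: 0.106
```

Call:
arm_command --pt "1 0 0 0 0 0" --pt "2 0 0 0 0 0" --pt "3 0 0 0 0 0" --pt "3.6 0 0 0 0 0" --pt "3.6 0 0 0 0 0" --pt "3.6 0 0 0 0 0"

```text
t: 52.02
eef_pos: [621.0, -327.7, 439.9]
tcp_rot: [3.14, 0.0, -0.262]
ft_force: [-0.2, 0.3, -2.0]
opening: 0.104
```

```bash
python3 -c "
from h import *
p,r=now();print(p,state()['ft_force'])
a=read_camera('top');b=read_camera('side')
a=cv2.resize(a[120:270,430:560],None,fx=3,fy=3,interpolation=2);b=cv2.resize(b[240:400,390:530],None,fx=2.8,fy=2.8,interpolation=2)
o=np.zeros((450,790,3),np.uint8); o[:a.shape[0],:390]=a; o[:448,395:787]=b
cv2.imwrite('pics/v13.png',o[:,:,::-1])"
```

```text
[ 620.99970272 -327.70859234  439.90972049] [-0.1643829   0.29685268 -1.97849514]
```

View pics/v13.png

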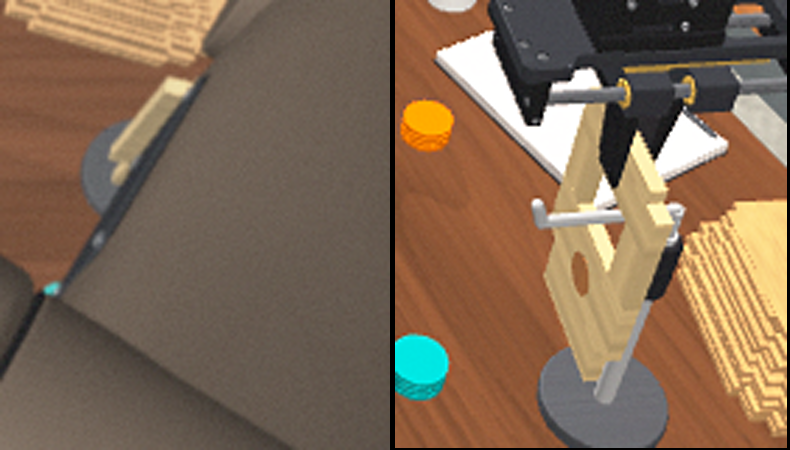

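The prong passes through the window at (600,215) and there is no contact force. Lowering onto the hook while watching the force.

Call:
arm_command --pt "0 0 0.5 0 0 0" --pt "0 0 1 0 0 0" --pt "0 0 1.5 0 0 0" --pt "0 0 2 0 0 0" --pt "0 0 2.4 0 0 0" --pt "0 0 2.4 0 0 0" --pt "0 0 2.4 0 0 0" --pt "0 0 2.4 0 0 0"

```text
t: 52.78
eef_pos: [621.1, -327.8, 416.5]
tcp_rot: [3.14, -0.001, -0.262]
ft_force: [-0.2, 0.3, -1.5]
opening: 0.106
```

Call:
arm_command --pt "0 0 0.15 0 0 0" --pt "0 0 0.3 0 0 0" --pt "0 0 0.45 0 0 0" --pt "0 0 0.6 0 0 0" --pt "0 0 0.6 0 0 0" --pt "0 0 0.6 0 0 0" --pt "0 0 0.6 0 0 0" --pt "0 0 0.6 0 0 0"

```text
t: 53.45
eef_pos: [621.1, -327.8, 410.5]
tcp_rot: [3.14, -0.001, -0.262]
ft_force: [1.1, -0.2, -0.0]
opening: 0.104
```

```bash
python3 -c "
from h import *
for i in range(6): read_camera('side'); s=state(); print(s['eef_pos'].round(2),s['ft_force'].round(2))"
```

```text
[ 621.04 -327.76  410.49] [ 0.66 -0.2   0.66]
[ 621.03 -327.76  410.46] [ 1.09 -0.26 -0.94]
[ 621.06 -327.74  410.43] [ 1.53  0.07 -0.16]
[ 621.05 -327.76  410.42] [ 0.12 -1.11 -0.2 ]
[ 621.05 -327.76  410.39] [ 0.29  0.42 -0.19]
[ 621.07 -327.73  410.37] [-0.22  0.41 -1.  ]
```

Contact: the hook is drawn about 3 mm by both the force and the height. Tugging a further 7.4 mm.

Call:
arm_command --pt "0 0 0.1 0 0 0" --pt "0 0 0.2 0 0 0" --pt "0 0 0.3 0 0 0" --pt "0 0 0.4 0 0 0" --pt "0 0 0.5 0 0 0" --pt "0 0 0.6 0 0 0" --pt "0 0 0.7 0 0 0" --pt "0 0 0.74 0 0 0" --pt "0 0 0.74 0 0 0" --pt "0 0 0.74 0 0 0" --pt "0 0 0.74 0 0 0" --pt "0 0 0.74 0 0 0"

```text
t: 54.75
eef_pos: [621.1, -327.7, 403.0]
tcp_rot: [3.14, -0.001, -0.262]
ft_force: [1.1, -0.3, 3.8]
opening: 0.107
```

```bash
python3 -c "
from h import *
f=[]
for i in range(8): read_camera('side'); s=state(); f.append(s['ft_force'])
print(s['eef_pos'].round(2),np.mean(f,0))"
```

```text
[ 621.06 -327.75  402.95] [ 1.08749785 -0.4977339   3.52284401]
```

The tug reads 5.4 N, about 10.6 mm of hook travel. Easing up to equilibrium, opening, and retreating straight up.

Call:
arm_command --pt "0 0 -0.1 0 0 0" --pt "0 0 -0.2 0 0 0" --pt "0 0 -0.3 0 0 0" --pt "0 0 -0.4 0 0 0" --pt "0 0 -0.5 0 0 0" --pt "0 0 -0.6 0 0 0" --pt "0 0 -0.67 0 0 0" --pt "0 0 -0.67 0 0 0" --pt "0 0 -0.67 0 0 0" --pt "0 0 -0.67 0 0 0"

```text
t: 55.98
eef_pos: [621.0, -327.7, 409.4]
tcp_rot: [3.14, -0.0, -0.262]
ft_force: [0.2, 0.0, 0.2]
opening: 0.104
```

Call:
arm_command --pt "0 0 0 0 0 0" --pt "0 0 0 0 0 0" --pt "0 0 0 0 0 0" --pt "0 0 0 0 0 0" --pt "0 0 0 0 0 0" --pt "0 0 0 0 0 0" --pt "0 0 0 0 0 0" --pt "0 0 0 0 0 0" --jaw 4

```text
t: 56.65
eef_pos: [621.0, -327.8, 409.6]
tcp_rot: [3.14, -0.0, -0.262]
ft_force: [0.7, 0.4, -0.1]
opening: 0.421
```

Call:
arm_command --pt "0 0 -1 0 0 0" --pt "0 0 -2 0 0 0" --pt "0 0 -3.5 0 0 0" --pt "0 0 -5 0 0 0" --pt "0 0 -7 0 0 0" --pt "0 0 -9 0 0 0" --pt "0 0 -10 0 0 0" --pt "0 0 -10 0 0 0"

```text
t: 57.32
eef_pos: [620.7, -327.3, 513.1]
tcp_rot: [3.138, -0.005, -0.262]
ft_force: [0.7, 0.1, 0.5]
opening: 0.421
```

Call:
arm_command --pt "-8 -10 0 0 0 0" --pt "-8 -10 0 0 0 0" --pt "-8 -20 0 0 0 0" --pt "-8 -20 0 0 0 0" --pt "-8 -20 0 0 0 0" --pt "-8 -20 0 0 0 0" --pt "-8 -20 0 0 0 0" --pt "-8 -20 0 0 0 0" --pt "-8 -20 0 0 0 0" --pt "-8 -20 0 0 0 0"

```text
t: 58.15
eef_pos: [595.6, -115.1, 508.8]
tcp_rot: [3.14, 0.0, -0.263]
ft_force: [0.3, -0.1, -0.1]
opening: 0.423
```

```bash
python3 -c "
from h import *
a=read_camera('top');b=read_camera('side')
b=cv2.resize(b[130:450],None,fx=.8,fy=.8);a=cv2.resize(a[:300],None,fx=.8,fy=.8)
cv2.imwrite('pics/v14.png',np.vstack([a,b])[:,:,::-1])"
```

```text
(no output)
```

View pics/v14.png

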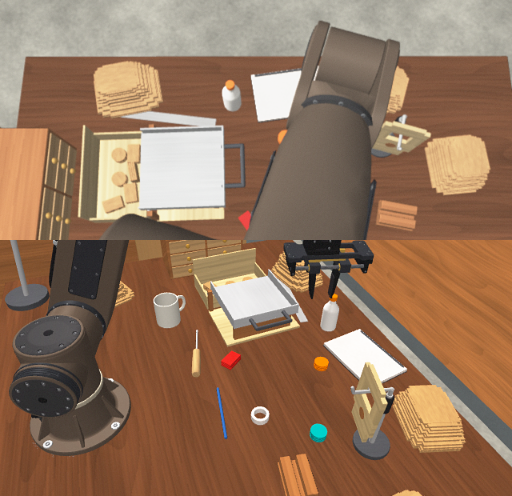

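The board hangs on the prong at (375,400), the box holds the six blanks, the tray is down and empty, and the bystanders look undisturbed. No brown blanks are left on the bench. I'll let it settle, then hand in.

Call:
arm_command --pt "0 0 0 0 0 0" --pt "0 0 0 0 0 0" --pt "0 0 0 0 0 0" --pt "0 0 0 0 0 0" --pt "0 0 0 0 0 0" --pt "0 0 0 0 0 0" --pt "0 0 0 0 0 0" --pt "0 0 0 0 0 0" --pt "0 0 0 0 0 0" --pt "0 0 0 0 0 0" --pt "0 0 0 0 0 0" --pt "0 0 0 0 0 0"

```text
t: 59.25
eef_pos: [595.5, -113.6, 509.2]
tcp_rot: [3.14, -0.001, -0.262]
ft_force: [-0.3, 0.9, 0.1]
opening: 0.423
```

```bash
python3 -c "
from h import *
print(job_done())"
```

```text
the job is handed in; nothing more can be done
None
```

The job is finished and was handed in at about 59 s of the 208 s allowed. It reports no verdict.

- **Blanks:** Six were present (four rectangles, two discs), and all went into the tray. I lifted the tray by its handle to 54°, lowered it along the same arc and released it. The pictures then showed all six in the box and the tray empty and down.
- **Board:** I hung it on the sprung hook and tugged until the hook had given about 10.6 mm; force (5.4 N) and height agreed on this. I eased it up to its rest position before letting go. The last picture shows it hanging freely on the prong, clear of the gripper.
- **Misses and disagreements:**
  - The first grasp of the first blank failed because the jaws were still closing; the second try worked.
  - The two cameras disagreed by about 3 mm on the hook and a few millimetres on the board, within what the grip and window allowed.
  - The force on the handle reached about 16 N sideways because my hinge estimate was about a millimetre off.
- **Other things:** Nothing else on the bench was touched.

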